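# Weigh the hot pepper crispbreads

### The arm

A 7-joint arm with a two-finger parallel gripper is mounted at the origin on the work surface. World frame = base frame: x ahead of the robot, y to its left, z up, the work surface at z = 0. Lengths are in m, angles in rad, forces in N, time in s.
With the tool pointing down it reaches from about 0.35 to 0.9 m from the base axis. Payload 8.1 kg.
Tool frame: the origin (TCP) lies between the finger pads; the fingertips stand 25 mm ahead of it and the grasp point (between the pads) lies 6 mm ahead of it; z points along the fingers, y is the line along which they close (so a half turn about z gives the same grasp; the last joint's range is limited). The gripper opens to 92 mm and grips with 3 to 60 N. Pads are 19 mm wide; open, the fingers measure 130 mm over their backs; the gripper's body (75 mm by 190 mm) begins 47 mm behind the grasp point.
Start: joints at [1.002, 0.434, 0.025, 1.573, -0.012, 1.134, -0.075], TCP at [0.281, -0.558, 0.252] pointing down, gripper open.
Joint ranges: [-2.62, 2.62], [-0.44, 2.09], [-1.27, 1.32], [0.08, 2.57], [-1.32, 4.46], [0.12, 2], [-2.74, 2.74]. Speed limits (rad/s): [2.22, 2.22, 3.01, 3.01, 3.14, 3.14, 3.14].

### API

Orientations are given as [roll, pitch, yaw] about the fixed x, y, z axes, in that order (R = Rz(yaw) Ry(pitch) Rx(roll)).
In Python, from station import r gives the robot as it stands.
- The arm moves only by the tool play_rows, never from a script. Its argument "rows" is one flat list of numbers, 7 for each row, row after row: the turn, a rotation vector about the world's x, y, z scaled (see below), then the shift along the world's x, y, z scaled (see below), then the opening, from 0 (shut) to 1 (fully open). In form: [wx, wy, wz, dx, dy, dz, fingers, wx, wy, wz, dx, dy, dz, fingers, ...]. A call has 1 to 5 rows; each row shifts and turns the commanded pose from where the row before left it; what a row does not reach is not made up. The controller multiplies each number of a shift by 2.5 cm and each number of a turn by 0.08 rad. A row lasts 1/8 s, in which the tool goes at most 62.5 mm and 10.7 degrees, less where a joint would pass 70% of its speed; a pose out of reach is approached as far as the arm can. A call with a number of a shift or a turn outside -1 to 1 is refused whole. A call with a gripper value outside its range is refused whole. The fingers move at their own pace and stop on an object; the grip force is fixed at half the most. Time passes only in rows, so rows that do not move let the fingers close. It gives the time, the measured TCP pose, the force, the opening and the grip force at its end, in the units of the state.
- r.get_state(): the state, without advancing time (a new reading comes with each control period).
- r.capture(name): name is "scene" or "top" or "wrist"; returns the picture (480x640x3 uint8, red, green, blue); there is no depth.
- r.get_calibration(name): a dict with "intrinsics" (3x3 intrinsics, pixels), "pose" (4x4, takes a point from camera to world coordinates). Camera axes: x right, y down, z forward; pixel columns grow to the right and rows downward; lengths in m; the calibration is good to about 2 mm. A picture is of the moment at which its call begins: read the wrist's pose just before it. get_calibration takes no time and is no camera call; for the wrist camera it gives the pose at the moment of the call.
- r.job_done(): hands the job in; it is judged then, once.
The state is a dict: "t": time; "joint_pos": joint angles; "dq": joint speeds; "effort": joint torques, N m; "ee_pos": TCP position; "ee_rot": TCP orientation; "wrist_force": force on the tool from outside, world axes, zero at the start; "torque": the same for the moment, N m; "finger_gap": finger opening in m; "grip_force": force on a finger pad.
Only numpy, scipy, OpenCV 4.12 (cv2) and the standard library are available. Lean on these libraries where they do the work, as an engineer would, in place of code of your own. Each camera call takes 0.05 s, during which the arm holds its last target. There are 200 camera calls.

### The job

Zero the kitchen scale: with its pan empty, turn the knob until the needle stands on the red zero mark. Then use the turner to lift every hot crispbread off the baking sheet onto the scale's pan, so that the whole batch lies in the pan, and lay the turner back on its rest as it was. The breads and the sheet are hot, so keep the fingers off them, and leave everything else on the worktop where it is.

Things in the scene. Friction and masses are not known exactly. Their poses are not given: they have to be found in the camera images.
- dial_centre (a point): Centre of the round white dial (90 mm across) of the cream kitchen scale; the dial lies level, facing up, on the low front deck of the scale, 53 mm above the table. x points from the deck to the pan (away from the robot when the scale is not turned), z up. The housing reaches 60 mm from here towards the robot and is 220 mm wide.
- zero_mark (a point): The red zero mark (10 x 7 mm) on the dial, 37 mm from the dial's centre, on the side towards the pan while the pan is empty. The dial disc turns under the needle with the load: counterclockwise seen from above, about 0.12 rad per bread.
- needle_tip (a point): Point on the black needle, 37 mm from the dial's centre, 53 mm above the table. The needle turns flat above the dial and is geared to the knob: half the knob's angle, in the same sense.
- zero_knob (a joint): Zero-set knob of the scale, rad; it turns about the vertical and grows clockwise seen from above, -2.4 to 2.4. At 0 the needle stands on the zero mark if the pan is empty. Starts between 0.7 and 1.8 (needle too far clockwise). It turns freely with light friction (0.03 N m) and stays where it is left.
- knob_top (a point): Centre of the top of the zero-set knob: a black ribbed round knob, 37 mm in diameter and 22 mm high, standing on the deck (deck top 50 mm above the table) 112 mm beside the dial's centre; this point is 72 mm above the table. The pan's near rim is 55 mm from the knob's axis.
- pan_floor (a point): Centre of the inner floor of the scale's steel pan: 184 (x) x 214 (y) mm inside, rim 16 mm above the floor, floor 86 mm above the table when empty. x points away from the deck with dial and knob (its near rim is 55 mm from the knob's axis), z up. The pan rides on a spring and sinks 0.3 mm per bread, at most 8 mm.
- sheet: Dark steel baking sheet lying on a wooden board, fixed. Origin: 20 mm above the table; the sheet's cooking surface is 2 mm above the origin (22 mm above the table). The flat reaches from x = -140 to +102 mm and y = -115 to +115 mm in its own axes; the far edge (+x) and both sides (y) are raised 12 mm above the surface, the near edge (-x) is open. Hot. The board reaches some 7 to 23 mm past it.
- turner_rest: Blue ceramic rest for the turner, fixed: a plate 262 x 110 mm, 6 mm thick (x from -202 to +60 mm about the origin, which is on the table), with a cradle bar across it at x = -185 mm: 90 mm wide, top 46 mm above the table, its two ends turned up another 10 mm (74 mm apart inside).
- rest_spot (a point): Point on the plate of the turner rest (6 mm above the table) where the middle of the blade belongs; x points the way the blade points, the handle lies to -x across the cradle bar.
- turner_grip (a point): Middle of the part of the turner's handle to hold: 120 mm behind the middle of the blade, 50 mm above the blade's underside; axes as the turner.
- turner: Cranked steel kitchen turner, 0.2 kg, loose, on its rest. Origin: under the middle of the blade; x from handle to blade, z up. Blade 90 (x) x 70 (y) x 2 mm, front edge (x = 45) 1 mm thin, smooth. A neck rises to a black soft-grip handle parallel to the blade: x = -225 to -85 mm, 16 mm wide, 20 mm high, centre line 50 mm above the underside. Centre of mass at x = -95 mm.
- bread1: Hot round crispbread with red and green pepper flecks, rigid: 74 mm in diameter, 11 mm thick, the rim bevelled above and below (flat part 48 mm across, the rim starts 4 mm up), about 45 g, the same both ways up; friction on sheet, pan and table about 0.7, on the turner 0.25. Origin: centre of its underside. Three or all four of the four are there.
- bread2: Hot round crispbread with red and green pepper flecks, rigid: 74 mm in diameter, 11 mm thick, the rim bevelled above and below (flat part 48 mm across, the rim starts 4 mm up), about 45 g, the same both ways up; friction on sheet, pan and table about 0.7, on the turner 0.25. Origin: centre of its underside. Three or all four of the four are there.
- bread3: Hot round crispbread with red and green pepper flecks, rigid: 74 mm in diameter, 11 mm thick, the rim bevelled above and below (flat part 48 mm across, the rim starts 4 mm up), about 45 g, the same both ways up; friction on sheet, pan and table about 0.7, on the turner 0.25. Origin: centre of its underside. Three or all four of the four are there.
- bread4: Hot round crispbread with red and green pepper flecks, rigid: 74 mm in diameter, 11 mm thick, the rim bevelled above and below (flat part 48 mm across, the rim starts 4 mm up), about 45 g, the same both ways up; friction on sheet, pan and table about 0.7, on the turner 0.25. Origin: centre of its underside. Three or all four of the four are there.
- green_pepper: Green bell pepper, 80 mm wide, 95 mm high, standing on the chopping board. Bystander.
- red_pepper: Red bell pepper, 80 mm wide, 95 mm high. Bystander.
- knife: Chef's knife lying on the chopping board, 280 mm long. Bystander.
- tomato: Tomato, 66 mm wide, 53 mm high. Bystander.
- pepper_mill: Dark wooden pepper mill, 175 mm high. Bystander.
- lemon: Lemon standing on end, 50 mm wide, 51 mm high, beyond the turner. Bystander.
There are look-alikes about, which are no part of the job. Leave any turquoise look-alike of the bread1 alone. Leave any white look-alike of the bread4 alone.

How it is judged:
By the outcome, as a careful person would: the job done as asked, in the order asked, and still so for the second after the job is handed in, with the robot touching nothing.
Of bread1, bread2, bread3, bread4 only 3 to 4 are there at a start; the rules pass over those that are not, and their reading is None.
At some moment in a run one of bread1, bread2, bread3, bread4 may be knocked a few centimetres aside while the robot is not near it.
It also fails if it takes over 210 s, if anything falls off the work surface, if the arm or the gripper's body presses on something with over 40 N, if the wrist force passes 120 N, or if a joint passes its speed limit or range.

## Working session

There is one attempt and no reset: what is moved stays moved. The work goes in short steps, Python scripts to look and compute and a tool call to move; the robot and the scene stay as the last step left them, time stands still between calls to the robot, and variables do not carry over. Pictures are saved under pics/ and viewed, at most 14 in all, crops included, and the job is handed in when it is done.

Besides the shell and the picture viewer there is one more tool, called after "Emit:" as name(argument=value, ...) on one line, values as JSON. play_rows: Moves the arm, as the interface text tells. Its arguments: {"type":"object","properties":{"rows":{"type":"array","items":{"type":"number"}}},"required":["rows"]}

```bash
ls; mkdir -p pics; python3 - <<'E'
from station import r
import cv2,json
for n in ("top","scene"):
    im=r.capture(n); cv2.imwrite(f"pics/{n}0.png",im[:,:,::-1])
    c=r.get_calibration(n); print(n,c["intrinsics"],c["pose"])
print(r.get_state())
E
```

```text
pics
top [[533.42664228   0.         326.20581596]
 [  0.         533.42664228 242.75188707]
 [  0.           0.           1.        ]] [[-0.01989822 -0.99563302  0.09120828  0.38813188]
 [-0.99977764  0.01917778 -0.00876852  0.0022259 ]
 [ 0.00698106 -0.09136248 -0.99579323  1.68369758]
 [ 0.          0.          0.          1.        ]]
scene [[512.48235336   0.         311.98676534]
 [  0.         512.48235336 240.36554318]
 [  0.           0.           1.        ]] [[ 0.85053997  0.4531546  -0.26689449  0.93190213]
 [ 0.52583845 -0.74116907  0.41732762 -0.57950865]
 [-0.00870001 -0.4952972  -0.86868003  1.29179319]
 [ 0.          0.          0.          1.        ]]
{'t': 0.1, 'joint_pos': array([ 1.0023853 ,  0.43517008,  0.02498192,  1.57401236, -0.01162478,
        1.13404032, -0.07508394]), 'dq': array([-0.00018888, -0.00102729, -0.00122725, -0.00215961,  0.00044985,
       -0.0010266 , -0.00013494]), 'effort': array([ 3.22328728e-03, -6.69125962e+01,  9.88239907e-01, -3.15147364e+01,
       -6.04970078e-02,  3.73710296e-02,  5.89397177e-05]), 'ee_pos': array([ 0.28047513, -0.55803713,  0.25101069]), 'ee_rot': array([-3.14011233e+00,  1.15775910e-04,  4.65739649e-01]), 'wrist_force': array([ 0.57561877,  0.45909524, -0.00785314]), 'torque': array([-0.0260877 ,  0.05183763,  0.02047728]), 'grip_force': 0.0, 'finger_gap': 0.0919599013927461}
```

View pics/top0.png

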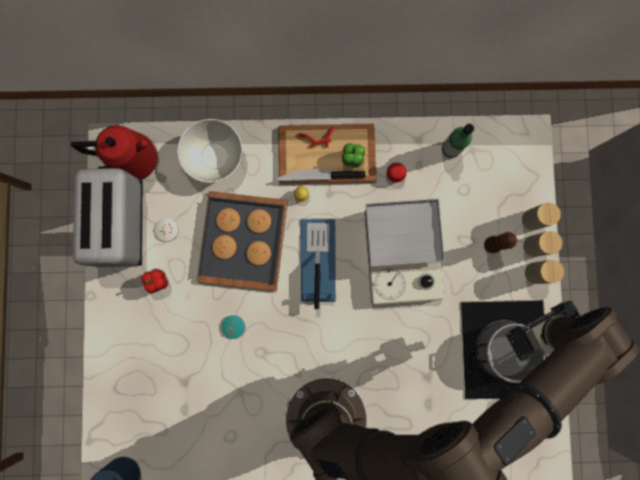

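View pics/scene0.png

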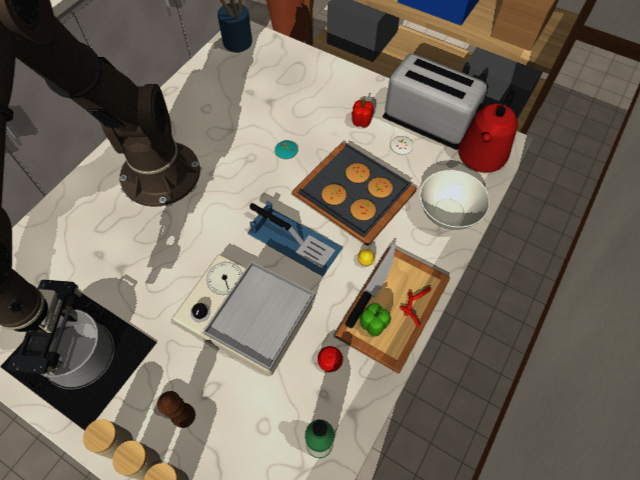

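The top view shows the scale pan at (404,233), its dial at (389,285) and the knob at (427,282). The turner blade is at (317,236). Four breads lie on the sheet, at about (228,220), (260,220), (225,247) and (259,253). The turquoise look-alike at (233,327) and the white one at (166,230) stay where they are. The scene view agrees.

```bash
cat > h.py <<'E'
import numpy as np, cv2
from station import r
from scipy.spatial.transform import Rotation as R
def ray(c,u,v):
    K,P=np.array(c["intrinsics"]),np.array(c["pose"])
    return P[:3,3],P[:3,:3]@(np.linalg.inv(K)@[u,v,1.])
def onz(c,u,v,z):
    o,d=ray(c,u,v); return o+d*(z-o[2])/d[2]
def tri(obs):
    A=np.zeros((3,3));b=np.zeros(3)
    for c,u,v in obs:
        o,d=ray(c,u,v); d=d/np.linalg.norm(d); M=np.eye(3)-np.outer(d,d); A+=M;b+=M@o
    p=np.linalg.solve(A,b)
    return p,[round(float(np.linalg.norm(np.cross(p-ray(c,u,v)[0],(lambda d:d/np.linalg.norm(d))(ray(c,u,v)[1])))),4) for c,u,v in obs]
def proj(c,p):
    P=np.linalg.inv(np.array(c["pose"])); q=np.array(c["intrinsics"])@(P[:3,:3]@np.array(p)+P[:3,3]); return q[:2]/q[2]
E
python3 - <<'E'
from h import *
np.set_printoptions(precision=4,suppress=True)
c=r.get_calibration("top"); s=r.get_calibration("scene")
for n,a,b in (("pan",(404,233),None),("knob",(427,282),(200,311)),("dial",(389.5,285.5),(224.5,278)),("br A",(228,220),(380,187)),("B",(260,220),(363,210)),("C",(225,247),(358,173)),("D",(259,253),(334,195))):
    print(n,onz(c,*a,.035), tri([(c,*a),(s,*b)]) if b else "")
im=cv2.imread("pics/top0.png")[190:310,195:450]
cv2.imwrite("pics/topc.png",cv2.resize(im,None,fx=3.1,fy=3.1,interpolation=cv2.INTER_CUBIC))
E
```

```text
pan [ 0.565 -0.255  0.035] 
knob [ 0.4115 -0.321   0.035 ] (array([ 0.4129, -0.3157,  0.0526]), [0.0024, 0.0024])
dial [ 0.403  -0.2048  0.035 ] (array([ 0.4048, -0.2025,  0.0389]), [0.0025, 0.0025])
br A [0.6161 0.2919 0.035 ] (array([0.6189, 0.2948, 0.0226]), [0.0013, 0.0013])
B [0.6142 0.1924 0.035 ] (array([0.6162, 0.194 , 0.0255]), [0.0008, 0.0008])
C [0.532  0.3014 0.035 ] (array([0.5352, 0.3054, 0.0224]), [0.0027, 0.0027])
D [0.5113 0.1964 0.035 ] (array([0.5136, 0.1992, 0.019 ]), [0.0015, 0.0015])
```

View pics/topc.png

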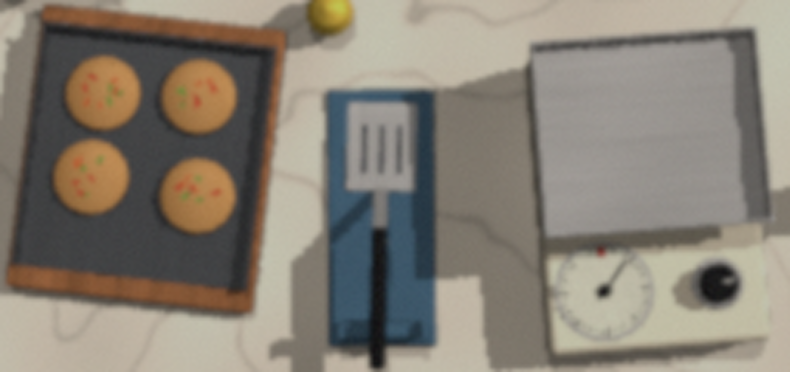

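The crop shows the needle from (603,291) to (632,250), with the red mark at (601,250). That puts the needle about 0.64 rad clockwise, so the knob is at about 1.25. I'll move over the knob for close wrist views.

Emit:
play_rows(rows=[0,0,-1,0,0,1,1,0,0,-1,0,0.8,1,1,0,0,-1,0.5,1,0,1,0,0,-1,0.5,1,0,1,0,0,-1,0.5,1,0,1])

```text
t: 0.72
ee_pos: [0.3184, -0.4624, 0.3014]
ee_rot: [-3.141, 0.0, 0.063]
wrist_force: [0.5, -0.4, -0.0]
finger_gap: 0.0915
grip_force: 0.0
```

Emit:
play_rows(rows=[0,0,-1,0.5,1,0,1,0,0,-1,0.5,1,0,1,0,0,-1,0.5,1,0,1,0,0,-1,0.5,1,0,1,0,0,-1,0.5,1,0,0.6])

```text
t: 1.35
ee_pos: [0.3808, -0.3374, 0.3014]
ee_rot: [-3.141, 0.001, -0.337]
wrist_force: [0.9, 0.1, 0.0]
finger_gap: 0.0858
grip_force: 0.0
```

```bash
python3 - <<'E'
from h import *
import json
c=r.get_calibration("wrist"); im=r.capture("wrist"); cv2.imwrite("pics/w1.png",im[:,:,::-1])
np.savez("w1.npz",intrinsics=c["intrinsics"],pose=c["pose"])
s=r.get_state(); print(s["ee_pos"],s["ee_rot"],s["t"]); print(c)
E
```

```text
[ 0.38304235 -0.33371547  0.30142054] [-3.13920668e+00  4.13123136e-04 -3.36687676e-01] 1.4
{'intrinsics': array([[346.22019961,   0.        , 319.33035251],
       [  0.        , 346.22019961, 242.25809772],
       [  0.        ,   0.        ,   1.        ]]), 'pose': array([[-3.31142833e-01, -9.10218884e-01, -2.48688573e-01,
         4.47319375e-01],
       [-9.43580264e-01,  3.19199502e-01,  8.81360450e-02,
        -3.61026544e-01],
       [-8.41823839e-04,  2.63843249e-01, -9.64565203e-01,
         4.32856078e-01],
       [ 0.00000000e+00,  0.00000000e+00,  0.00000000e+00,
         1.00000000e+00]])}
```

View pics/w1.png

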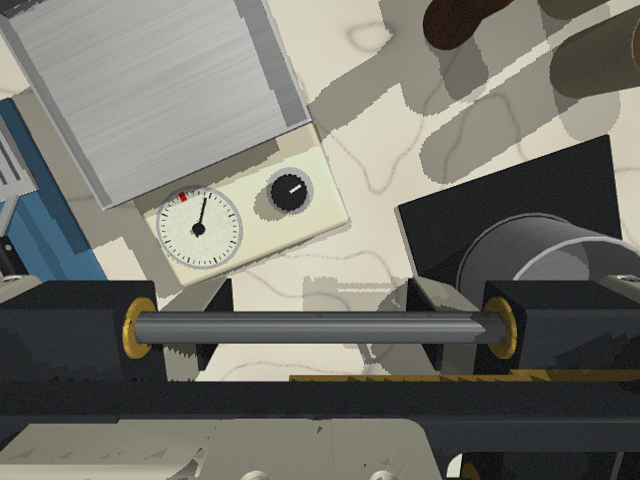

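The wrist view shows the knob at (289,191), the dial centre at (199,229), the needle end at (206,197) and the red mark at (183,197). I'll triangulate the knob and the needle angle.

```bash
python3 - <<'E'
from h import *
np.set_printoptions(precision=4,suppress=True)
w=np.load("w1.npz"); c=r.get_calibration("top"); s=r.get_calibration("scene")
k=tri([(w,289,190.5),(c,427,282),(s,200,310)]); print(k, onz(w,289,190.5,.072))
d,n,z=[onz(w,*p,.053)[:2] for p in ((198.5,229),(206,197),(183,197))]
a=lambda v:np.arctan2(v[1],v[0])
print(d,n,z,np.linalg.norm(z-d),np.linalg.norm(onz(w,289,190.5,.072)[:2]-d),a(n-d),a(z-d),"knob",2*(a(z-d)-a(n-d)))
# pan corners inner at rim
for p in ((104,208),(311,122),(238,0)): print(onz(w,*p,.102))
print(r.get_state()["ee_pos"])
im=r.capture("wrist")
cv2.imwrite("pics/w1c.png",cv2.resize(im[180:280,140:260,::-1],None,fx=5,fy=5,interpolation=cv2.INTER_CUBIC))
c2=r.get_calibration("wrist");np.savez("w1b.npz",intrinsics=c2["intrinsics"],pose=c2["pose"])
E
```

```text
(array([ 0.4142, -0.3148,  0.0582]), [0.0019, 0.0034, 0.0021]) [ 0.4173 -0.3168  0.072 ]
[ 0.409  -0.2031] [ 0.4392 -0.2259] [ 0.4476 -0.2021] 0.038582904703213 0.11403322223590574 -0.6477577675706515 0.025778712651119768 knob 1.3470729604435425
[ 0.4631 -0.146   0.102 ]
[ 0.471 -0.361  0.102]
[ 0.5815 -0.3361  0.102 ]
[ 0.383  -0.3337  0.3014]
```

View pics/w1c.png

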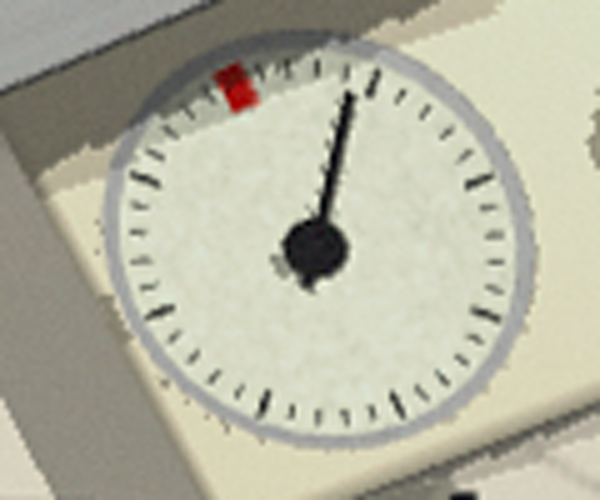

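The crop shows the hub at (315,248), the needle tip at (350,95) and the mark centre at (237,87), in crop pixels.

```bash
python3 - <<'E'
from h import *
np.set_printoptions(precision=4,suppress=True)
w=np.load("w1b.npz")
f=lambda x,y,z=.053:onz(w,140+x/5,180+y/5,z)[:2]
a=lambda v:np.arctan2(v[1],v[0])
for hub in ((320,238),(315,248)):
  h=f(*hub);print(h,a(f(350,95)-h),a(f(237,87)-h),2*(a(f(237,87)-h)-a(f(350,95)-h)))
print("needle line",a(f(350,95)-f(324,215)))
print(r.get_state()["ee_pos"])
E
```

```text
[ 0.4093 -0.2069] -0.616851501666533 0.0899267051536137 1.4135564136402934
[ 0.4076 -0.2049] -0.6341990045121544 0.03437594420296722 1.3371498974302432
needle line -0.6231614925673197
[ 0.3823 -0.3353  0.3015]
```

Emit:
play_rows(rows=[0,0,0,0.27,0.155,-1,0.6,0,0,0,0.27,0.155,-1,0.6,0,0,0,0.27,0.155,-1,0.6,0,0,0,0.27,0.155,-1,0.6,0,0,0,0.27,0.155,-1,0.6])

```text
t: 2.08
ee_pos: [0.4141, -0.3196, 0.1757]
ee_rot: [3.141, 0.0, -0.334]
wrist_force: [0.0, -0.5, 0.1]
finger_gap: 0.0554
grip_force: 0.0
```

```bash
python3 - <<'E'
from h import *
np.set_printoptions(precision=4,suppress=True)
r.capture("top");s=r.get_state();print(s["ee_pos"])
c=r.get_calibration("wrist"); im=r.capture("wrist"); cv2.imwrite("pics/w2.png",im[:,:,::-1])
np.savez("w2.npz",intrinsics=c["intrinsics"],pose=c["pose"])
g=cv2.medianBlur(cv2.cvtColor(im,cv2.COLOR_RGB2GRAY),5)
u,v=proj(c,[.416,-.316,.072]); print(u,v)
x=cv2.HoughCircles(g,cv2.HOUGH_GRADIENT,1,40,param1=80,param2=20,minRadius=15,maxRadius=80)
for a in x[0]:
  if np.hypot(a[0]-u,a[1]-v)<40: print(a,onz(c,a[0],a[1],.072))
cv2.imwrite("pics/w2.png",im[:,:,::-1])
E
```

```text
[ 0.4137 -0.3179  0.1728]
315.684856531048 249.34592250840961
[313.5 246.5  27.5] [ 0.4185 -0.3152  0.072 ]
```

View pics/w2.png

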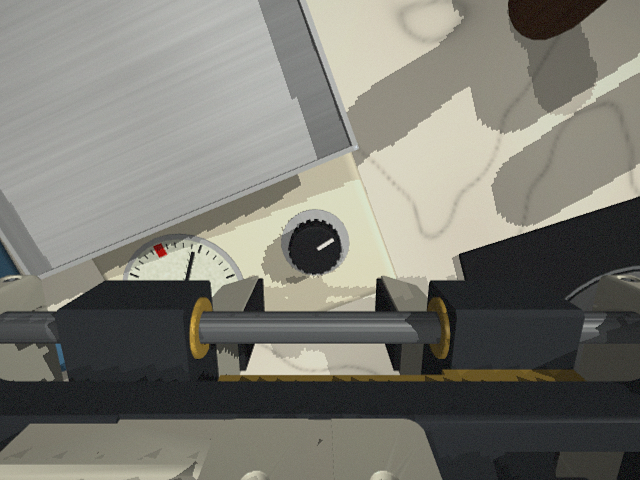

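The knob is at (316,246) in this view, about (0.418, -0.316). I'll go down, then grip.

Emit:
play_rows(rows=[0,0,0,0.08,0.04,-1,0.6,0,0,0,0.08,0.04,-1,0.6,0,0,0,0,0,-1,0.6,0,0,0,0,0,-0.7,0.6,0,0,0,0,0,0,0.6])

```text
t: 2.8
ee_pos: [0.4176, -0.3175, 0.084]
ee_rot: [3.142, 0.002, -0.335]
wrist_force: [0.3, -0.1, 0.5]
finger_gap: 0.055
grip_force: 0.0
```

Emit:
play_rows(rows=[0,0,0,0,0,0,0.6])

```text
t: 2.92
ee_pos: [0.4187, -0.3178, 0.0853]
ee_rot: [3.141, -0.001, -0.335]
wrist_force: [-0.4, 0.1, -0.0]
finger_gap: 0.0552
grip_force: 0.0
```

Emit:
play_rows(rows=[0,0,0,0,0,-0.24,0.6,0,0,0,0,0,0,0,0,0,0,0,0,0,0,0,0,0,0,0,0,0,0,0,0,0,0,0,0])

```text
t: 3.55
ee_pos: [0.4189, -0.3161, 0.0784]
ee_rot: [-3.141, 0.0, -0.333]
wrist_force: [1.3, 5.4, 3.1]
finger_gap: 0.0354
grip_force: 30.0
```

Emit:
play_rows(rows=[0,0,1,0,0,0,0,0,0,1,0,0,0,0,0,0,1,0,0,0,0,0,0,1,0,0,0,0,0,0,1,0,0,0,0])

```text
t: 4.18
ee_pos: [0.4191, -0.3147, 0.0784]
ee_rot: [-3.139, -0.0, 0.07]
wrist_force: [1.7, 10.6, 5.8]
finger_gap: 0.0351
grip_force: 30.0
```

Emit:
play_rows(rows=[0,0,1,0,0.04,0,0,0,0,1,0,0.04,0,0,0,0,1,0,0,0,0,0,0,1,0,0,0,0,0,0,1,0,0,0,0])

```text
t: 4.8
ee_pos: [0.4187, -0.3132, 0.0784]
ee_rot: [-3.14, -0.001, 0.47]
wrist_force: [-0.4, 8.4, 6.5]
finger_gap: 0.0354
grip_force: 30.0
```

Emit:
play_rows(rows=[0,0,1,0,0,0,0,0,0,1,0,0,0,0,0,0,1,0,0,0,0,0,0,1,0,0,0,0,0,0,1,0,0,0,0])

```text
t: 5.42
ee_pos: [0.4179, -0.3122, 0.0783]
ee_rot: [-3.138, -0.001, 0.87]
wrist_force: [-4.1, 13.8, 11.3]
finger_gap: 0.0353
grip_force: 30.0
```

Emit:
play_rows(rows=[0,0,1,0,0,0,0,0,0,1,0,0,0,0,0,0,0,0,0,0,0])

```text
t: 5.8
ee_pos: [0.4174, -0.3118, 0.0783]
ee_rot: [-3.137, -0.002, 1.029]
wrist_force: [-4.8, 13.6, 14.2]
finger_gap: 0.0354
grip_force: 30.0
```

```bash
python3 - <<'E'
from h import *
s=r.get_state();print(s["ee_rot"],s["joint_pos"])
c=r.get_calibration("wrist"); im=r.capture("wrist"); cv2.imwrite("pics/w3.png",im[:,:,::-1])
np.savez("w3.npz",intrinsics=c["intrinsics"],pose=c["pose"])
print(proj(c,[.408,-.206,.053]),proj(c,[.445,-.204,.053]))
E
```

```text
[-3.13719579e+00 -1.81814043e-03  1.02884979e+00] [ 0.80135717  0.51644503 -0.35150988  1.98223912  0.26661293  0.6915255
 -0.25738688]
[172.86135124 110.56060671] [241.78354134  56.53556538]
```

```bash
python3 - <<'E'
import cv2
im=cv2.imread("pics/w3.png"); cv2.imwrite("pics/w3c.png",cv2.resize(im[10:210,70:310],None,fx=2.5,fy=2.5,interpolation=cv2.INTER_CUBIC))
E
```

```text
(no output)
```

View pics/w3c.png

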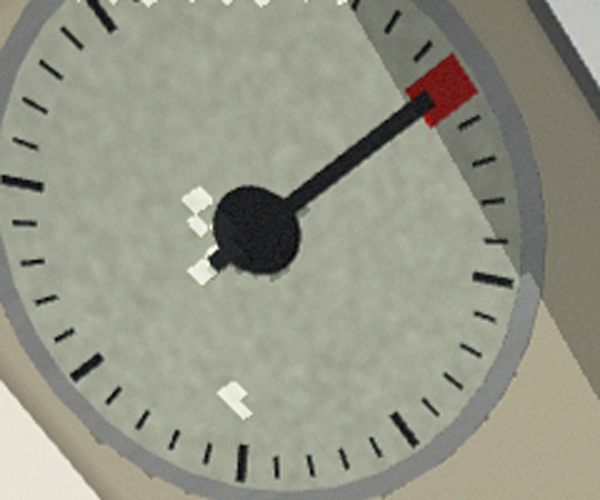

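The needle tip at (428,102) points at the middle of the red mark at (442,91), in line to within about 0.5°. I'll release, lift, check again and head for the turner.

Emit:
play_rows(rows=[0,0,0,0,0,0,0.6,0,0,0,0,0,0,0.6,0,0,0,0,0,0,0.6,0,0,0,0,0,0.8,0.6,0,0,0,0,0,1,0.6])

```text
t: 6.48
ee_pos: [0.4181, -0.3152, 0.1233]
ee_rot: [-3.141, 0.0, 1.025]
wrist_force: [-0.2, -0.0, -0.3]
finger_gap: 0.055
grip_force: 0.0
```

Emit:
play_rows(rows=[0,0,-1,0,0,1,0.6,0,0,-1,0,0,1,0.6,0,0,-1,0,0,1,0.6,0,0,-1,0,0,1,0.6,0,0,-1,0,0,1,0.6])

```text
t: 7.1
ee_pos: [0.4183, -0.3154, 0.2491]
ee_rot: [3.141, 0.0, 0.623]
wrist_force: [0.3, 0.5, -0.2]
finger_gap: 0.0553
grip_force: 0.0
```

```bash
python3 - <<'E'
from h import *
r.capture("top")
c=r.get_calibration("wrist"); im=r.capture("wrist"); cv2.imwrite("pics/w4.png",im[:,:,::-1])
np.savez("w4.npz",intrinsics=c["intrinsics"],pose=c["pose"])
print(proj(c,[.408,-.206,.053]),r.get_state()["ee_pos"],r.get_state()["ee_rot"])
E
```

```text
[215.37736296 166.28889016] [ 0.41968733 -0.31603684  0.2508749 ] [ 3.13691371e+00 -1.42878808e-03  6.23481021e-01]
```

Emit:
play_rows(rows=[0,0,-1,-0.1,1,0,1,0,0,-1,-0.1,1,0,1,0,0,-1,-0.1,1,0,1,0,0,-1,-0.1,1,0,1,0,0,-1,-0.1,1,0,1])

```text
t: 7.82
ee_pos: [0.4055, -0.1894, 0.2476]
ee_rot: [-3.141, 0.001, 0.224]
wrist_force: [-0.6, -0.1, 0.6]
finger_gap: 0.0916
grip_force: 0.0
```

Emit:
play_rows(rows=[0,0,-1,-0.1,1,0,1,0,0,-1,-0.1,1,0,1,0,0,-0.9,-0.1,1,0,1,0,0,0,-0.1,1,0,1,0,0,0,-0.1,1,0,1])

```text
t: 8.45
ee_pos: [0.3931, -0.0645, 0.2477]
ee_rot: [3.141, 0.001, -0.005]
wrist_force: [0.4, -0.4, -0.1]
finger_gap: 0.0919
grip_force: 0.0
```

Emit:
play_rows(rows=[0,0,0,0,1,0,1,0,0,0,0,1,0,1,0,0,0,0,1,0,1,0,0,0,0,0,0,1])

```text
t: 8.95
ee_pos: [0.3933, 0.0113, 0.2478]
ee_rot: [-3.141, 0.0, -0.002]
wrist_force: [-0.2, -0.8, -0.7]
finger_gap: 0.0917
grip_force: 0.0
```

```bash
python3 - <<'E'
from h import *
r.capture("top")
c=r.get_calibration("wrist"); im=r.capture("wrist")
np.savez("w5.npz",intrinsics=c["intrinsics"],pose=c["pose"]); cv2.imwrite("pics/w5.png",im[:,:,::-1])
s=r.get_state();print(s["ee_pos"],s["ee_rot"],s["t"],s["wrist_force"])
E
```

```text
[0.39327344 0.00938949 0.24781668] [ 3.14123268e+00  6.20987977e-04 -5.56308763e-03] 9.05 [ 1.03226579  0.06009878 -0.39215878]
```

View pics/w5.png

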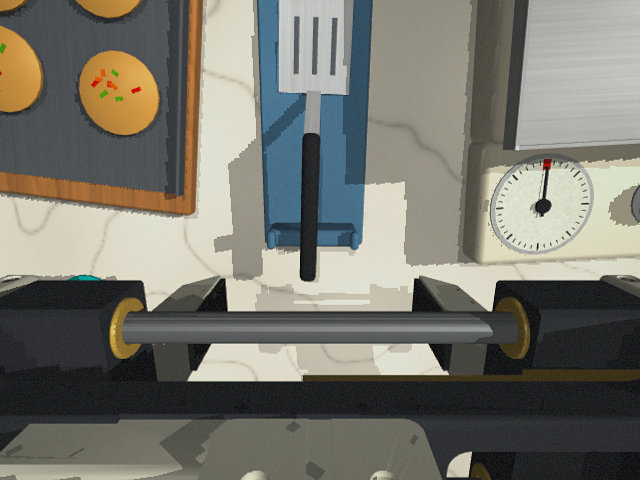

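The needle stands on the red mark, with its tip at (547,167) and the mark at (547,163). The turner's handle runs from (312,134) to (308,280), and the blade's near edge is at (315,95).

```bash
python3 - <<'E'
from h import *
np.set_printoptions(precision=4,suppress=True)
w=np.load("w5.npz");c=r.get_calibration("top")
print("rear",tri([(w,307.5,272),(c,316.6,307)])); print(onz(w,307.5,278,.066),onz(w,311.5,136,.066), onz(w,309.5,205,.066))
print("blade near edge",onz(w,279,92,.008),onz(w,349,96,.008))
print("blade top view far corners", [onz(c,195+x/3.1,190+y/3.1,.008) for x,y in ((348,101),(413,101),(346,190),(414,191))])
print("rest cradle",onz(w,268,240,.05),onz(w,358,240,.05), "handle rear side view")
for n,p in (("sheet near right corner",(183,196)),("D",(118,92)),("board corner",(197,214))): print(n,onz(w,*p,.025))
print("D top",onz(w,118,92,.033))
E
```

```text
rear (array([0.3421, 0.0217, 0.0487]), [0.0007, 0.0007])
[0.3424 0.0218 0.066 ] [0.4735 0.0165 0.066 ] [0.4134 0.019  0.066 ]
blade near edge [0.5173 0.0497 0.008 ] [ 0.5132 -0.02    0.008 ]
blade top view far corners [array([0.6069, 0.0462, 0.008 ]), array([ 0.6056, -0.0202,  0.008 ]), array([0.5158, 0.0497, 0.008 ]), array([ 0.5134, -0.0193,  0.008 ])]
rest cradle [0.3763 0.0607 0.05  ] [ 0.3759 -0.0279  0.05  ] handle rear side view
sheet near right corner [0.4166 0.1496 0.025 ]
D [0.5155 0.2006 0.025 ]
board corner [0.3979 0.1371 0.025 ]
D top [0.5144 0.1962 0.033 ]
```

Emit:
play_rows(rows=[0,0,-0.5,0.4,0.065,-1,0.5,0,0,0,0.4,0.065,-1,0.5,0,0,0,0.4,0.065,-1,0.5,0,0,0,0.4,0.065,-1,0.5,0,0,0,0.4,0.065,-1,0.5])

```text
t: 9.68
ee_pos: [0.4438, 0.0167, 0.1221]
ee_rot: [3.141, 0.0, -0.048]
wrist_force: [-0.4, 0.5, 0.5]
finger_gap: 0.0478
grip_force: 0.0
```

Emit:
play_rows(rows=[0,0,0,0,0,0,0.5])

```text
t: 9.8
ee_pos: [0.4427, 0.017, 0.1217]
ee_rot: [3.141, 0.004, -0.047]
wrist_force: [-0.7, -0.5, 1.2]
finger_gap: 0.046
grip_force: 0.0
```

```bash
python3 - <<'E'
from h import *
np.set_printoptions(precision=4,suppress=True)
c=r.get_calibration("wrist"); im=r.capture("wrist")
np.savez("w6.npz",intrinsics=c["intrinsics"],pose=c["pose"]); cv2.imwrite("pics/w6.png",im[:,:,::-1])
s=r.get_state();print(s["ee_pos"],s["ee_rot"])
for x in (.48,.46): print([proj(c,[x,.016,z]) for z in (.046,.066)])
g=cv2.cvtColor(im,cv2.COLOR_RGB2GRAY)
for v in (150,180,210,240,260): 
  x=np.where(g[v,250:390]<60)[0]+250; print(v,x.min() if len(x) else 0,x.max() if len(x) else 0,len(x))
E
```

```text
[0.4428 0.0172 0.1228] [ 3.1412  0.0023 -0.0469]
[array([317.9131, 204.3358]), array([317.7483, 210.2236])]
[array([319.4935, 236.474 ]), array([319.4899, 245.387 ])]
150 0 0 0
180 0 0 0
210 0 0 0
240 304 330 27
260 250 330 28
```

View pics/w6.png

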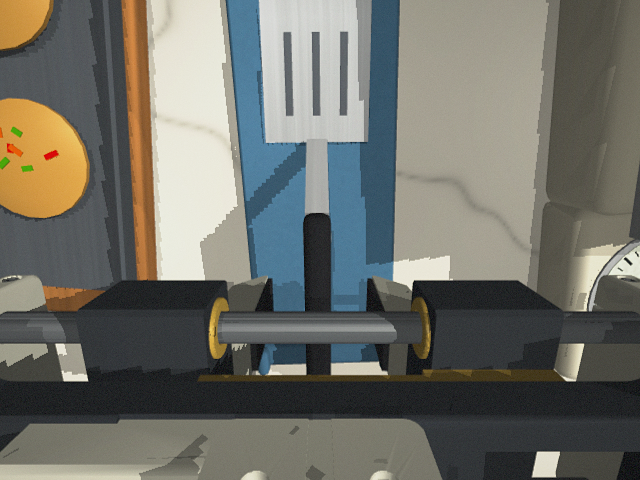

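The handle is centred between the fingers at column 317, with its front at row 213, and the yaw is aligned. I'll go down and grip.

Emit:
play_rows(rows=[0,0,0,0,0,-0.8,0.5,0,0,0,0,0,-0.8,0.5,0,0,0,0,0,-0.8,0.5,0,0,0,0,0,0,0.5,0,0,0,0,0,0,0])

```text
t: 10.48
ee_pos: [0.4439, 0.0179, 0.0644]
ee_rot: [3.141, -0.001, -0.047]
wrist_force: [-0.2, 0.5, 0.1]
finger_gap: 0.0397
grip_force: 0.0
```

Emit:
play_rows(rows=[0,0,0,0,0,0,0,0,0,0,0,0,0,0,0,0,0,0,0,0,0,0,0,0,0,0,0,0])

```text
t: 10.98
ee_pos: [0.4437, 0.018, 0.0637]
ee_rot: [3.141, -0.001, -0.046]
wrist_force: [-1.3, -1.6, 7.5]
finger_gap: 0.0155
grip_force: 30.0
```

```bash
python3 - <<'E'
from h import *
np.set_printoptions(precision=4,suppress=True)
s=r.get_state();print(s["ee_pos"],s["ee_rot"])
c=r.get_calibration("wrist"); im=r.capture("wrist")
np.savez("w7.npz",intrinsics=c["intrinsics"],pose=c["pose"]); cv2.imwrite("pics/w7.png",im[:,:,::-1])
E
```

```text
[0.4437 0.018  0.0637] [ 3.1414 -0.0007 -0.0461]
```

View pics/w7.png

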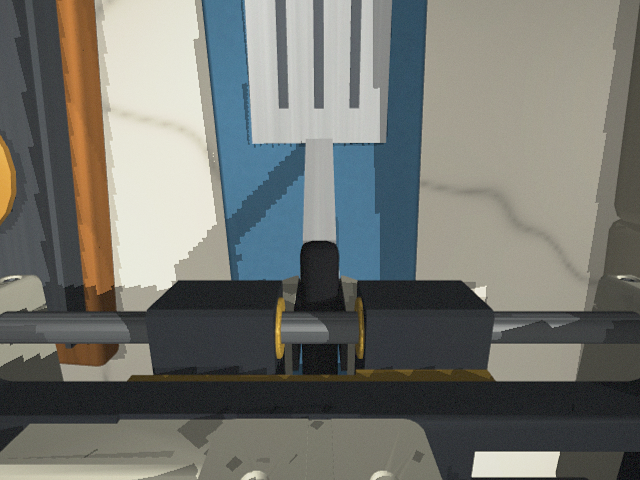

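The turner is gripped, with an opening of 15.5 mm. I'll lift it and go over the near side of the sheet for a measuring look.

Emit:
play_rows(rows=[0,0,0,0,0,0.5,0,0,0,0,0,0,1,0,0,0,0,0,0,1,0,0,0,0,0,0,1,0,0,0,0,0,0,1,0])

```text
t: 11.65
ee_pos: [0.443, 0.0181, 0.1771]
ee_rot: [-3.141, 0.0, -0.046]
wrist_force: [-0.9, -0.0, -2.9]
finger_gap: 0.016
grip_force: 30.0
```

Emit:
play_rows(rows=[0,0,0,-0.4,0.5,1,0,0,0,0,-0.4,1,1,0,0,0,0,-0.4,1,1,0,0,0,0,-0.4,1,0,0,0,0,0,-0.4,1,0,0])

```text
t: 12.28
ee_pos: [0.3927, 0.1314, 0.2516]
ee_rot: [3.142, -0.001, -0.046]
wrist_force: [-0.3, -0.3, -2.5]
finger_gap: 0.016
grip_force: 30.0
```

Emit:
play_rows(rows=[0,0,0,-0.4,1,0,0,0,0,0,-0.4,1,0,0,0,0,0,-0.4,1,0,0,0,0,0,-0.4,1,0,0,0,0,0,0,0,0,0])

```text
t: 12.9
ee_pos: [0.3521, 0.2322, 0.2513]
ee_rot: [-3.141, 0.0, -0.042]
wrist_force: [0.1, -0.6, -2.1]
finger_gap: 0.0157
grip_force: 30.0
```

```bash
python3 - <<'E'
from h import *
np.set_printoptions(precision=4,suppress=True)
w=np.load("w7.npz")
e1,e2=onz(w,253,142,.008),onz(w,386,141,.008);print(e1,e2,(e1+e2)/2)
r.capture("top")
s=r.get_state();print(s["ee_pos"],s["ee_rot"],s["wrist_force"],s["t"])
c=r.get_calibration("wrist"); im=r.capture("wrist")
np.savez("w8.npz",intrinsics=c["intrinsics"],pose=c["pose"]); cv2.imwrite("pics/w8.png",im[:,:,::-1])
E
```

```text
[0.5186 0.049  0.008 ] [ 0.5159 -0.0201  0.008 ] [0.5172 0.0145 0.008 ]
[0.3527 0.2309 0.2511] [ 3.1413  0.0003 -0.044 ] [ 0.404  -0.1451 -1.7374] 12.95
```

View pics/w8.png

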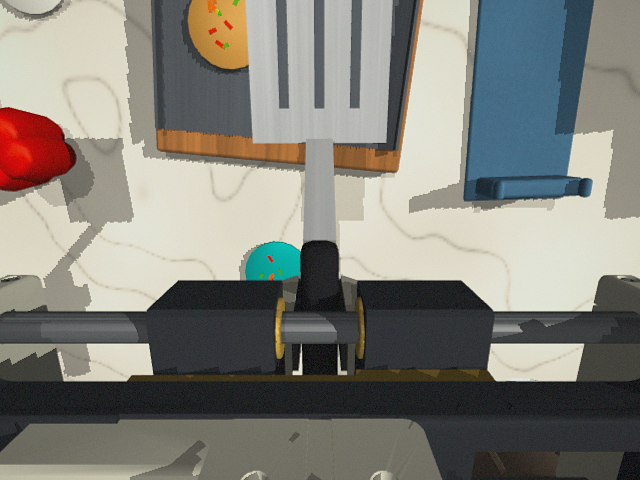

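The turner sits firm, with the blade's near edge still at row 142. The sheet's near board edge runs from (158,150) to (395,172), and the turquoise look-alike is at (275,262). Next I'll locate the breads by colour in the top and scene cameras.

```bash
cat >> h.py <<'E'
def breads(name,im,z=.033):
    c=r.get_calibration(name); h=cv2.cvtColor(im,cv2.COLOR_RGB2HSV)
    m=cv2.inRange(h,(8,90,140),(24,200,255)); m=cv2.morphologyEx(m,cv2.MORPH_CLOSE,np.ones((5,5)))
    m=cv2.morphologyEx(m,cv2.MORPH_OPEN,np.ones((7,7)))
    n,l,st,ce=cv2.connectedComponentsWithStats(m); out=[]
    for i in range(1,n):
        if 200<st[i,4]<2500: out.append((tuple(np.round(ce[i],1).tolist()),int(st[i,4]),np.round(onz(c,*ce[i],z),4)))
    return out
E
python3 - <<'E'
from h import *
np.set_printoptions(precision=4,suppress=True)
for n in ("top","scene"):
    for b in breads(n,cv2.imread(f"pics/{n}0.png")[:,:,::-1]): print(n,*b)
w=np.load("w8.npz")
a,b=onz(w,158,150,.018),onz(w,395,172,.018);print("board near",a,b,"yaw",-np.arctan2(b[0]-a[0],a[1]-b[1]))
c=r.get_calibration("top")
f=lambda x,y,z:onz(c,195+x/3.1,190+y/3.1,z)
a,b=f(250,310,.02),f(285,40,.02);print(a,b,np.arctan2((b-a)[1],(b-a)[0]))
w=np.load("w5.npz");a,b=onz(w,183,196,.025),onz(w,190,0,.025);print(a,b,np.arctan2((b-a)[1],(b-a)[0]))
E
```

```text
top (345.8, 139.3) 580 [ 0.8667 -0.0808  0.033 ]
top (300.7, 154.1) 1050 [0.8217 0.0625 0.033 ]
top (548.6, 213.4) 383 [ 0.6181 -0.7107  0.033 ]
top (228.5, 219.4) 387 [0.6182 0.2908 0.033 ]
top (259.2, 220.4) 383 [0.6132 0.195  0.033 ]
top (550.4, 242.1) 397 [ 0.5281 -0.711   0.033 ]
top (224.6, 246.4) 392 [0.534  0.3031 0.033 ]
top (259.0, 252.5) 392 [0.5131 0.1967 0.033 ]
top (552.3, 271.0) 400 [ 0.4378 -0.7116  0.033 ]
scene (405.6, 42.0) 828 [0.3995 0.9052 0.033 ]
scene (368.9, 180.2) 733 [0.582  0.2934 0.033 ]
scene (333.5, 194.1) 361 [0.5165 0.1937 0.033 ]
scene (362.5, 209.5) 394 [0.6166 0.1909 0.033 ]
scene (98.7, 435.6) 845 [ 0.3965 -0.6798  0.033 ]
scene (128.5, 458.0) 900 [ 0.4885 -0.6797  0.033 ]
scene (160.3, 472.5) 419 [ 0.5702 -0.665   0.033 ]
board near [0.4283 0.392  0.018 ] [0.3955 0.1508 0.018 ] yaw 0.13505181413279402
[0.3963 0.1475 0.02  ] [0.669  0.1088 0.02  ] -0.140707993094571
[0.4166 0.1496 0.025 ] [0.5911 0.1244 0.025 ] -0.1432398324140559
```

Results:
- The breads are at A (0.618, 0.291), B (0.6145, 0.194), C (0.534, 0.303) and D (0.515, 0.1955).
- The sheet's yaw is about -0.14.
- The blade centre is 118.5 mm ahead of the TCP, and its underside is 57.7 mm below it.

D comes first.

Emit:
play_rows(rows=[0,0,-0.6,-1,0,-0.4,0,0,0,-0.6,-1,0,-0.4,0,0.05,0.37,0,0,-0.1,-1,0,0.05,0.37,0,0,-0.1,-1,0,0,0,0,0,0,-1,0])

```text
t: 13.62
ee_pos: [0.3043, 0.2242, 0.1551]
ee_rot: [3.141, 0.06, -0.145]
wrist_force: [0.0, -0.5, -1.9]
finger_gap: 0.0157
grip_force: 30.0
```

Emit:
play_rows(rows=[0,0,0,0,0,-1,0,0,0,0,0,0,-0.6,0,0,0,0,0,0,0,0,0,0,0,0,0,0,0])

```text
t: 14.12
ee_pos: [0.3039, 0.2254, 0.1163]
ee_rot: [3.141, 0.059, -0.143]
wrist_force: [-0.2, 0.6, -1.1]
finger_gap: 0.0158
grip_force: 30.0
```

```bash
cat >> h.py <<'E'
def turner():
    s=r.get_state(); Rm=R.from_euler("xyz",s["ee_rot"]).as_matrix(); p=s["ee_pos"]
    f=lambda x,y=0,z=.0577:p+Rm@np.array([x,-y,z])
    print("t",round(s["t"],2),"tcp",np.round(p,4),"rot",np.round(s["ee_rot"],3),"F",np.round(s["wrist_force"],1),"gap",round(s["finger_gap"],4))
    print("front",np.round(f(.1635),4),"mid",np.round(f(.1185),4),"rear",np.round(f(.0735),4))
    return f
def delta(p,yaw=None,tilt=None):
    s=r.get_state(); R0=R.from_euler("xyz",s["ee_rot"])
    d=(np.array(p)-s["ee_pos"])/.025
    out=[np.round(d,2)]
    if yaw is not None:
        R1=R.from_euler("z",yaw)*R.from_euler("y",tilt)*R.from_euler("x",np.pi); out.append(np.round((R1*R0.inv()).as_rotvec()/.08,2))
    print("shift units",out[0],"turn units",out[1:] )
def tcp_for(front,yaw,tilt,x=.1635):
    Rm=(R.from_euler("z",yaw)*R.from_euler("y",tilt)*R.from_euler("x",np.pi)).as_matrix()
    return np.array(front)-Rm@np.array([x,0,.0577])
E
python3 - <<'E'
from h import *
np.set_printoptions(precision=4,suppress=True)
turner()
im=r.capture("top"); [print(*b) for b in breads("top",im) if b[2][1]>.1]
d=np.array([np.cos(.14),-np.sin(.14)]);D=np.array([.515,.1955])
for back in (.05,-.045): 
  p=tcp_for([*(D-back*d),.022],-.14,.06);print(back,p);delta(p,-.14,.06)
E
```

```text
t 14.12 tcp [0.3039 0.2254 0.1163] rot [ 3.141  0.059 -0.143] F [-0.2  0.6 -1.1] gap 0.0158
front [0.4621 0.2026 0.0491] mid [0.4176 0.209  0.0517] rear [0.3732 0.2154 0.0544]
(228.3, 219.4) 402 [0.6184 0.2912 0.033 ]
(259.3, 220.5) 404 [0.613  0.1949 0.033 ]
(224.4, 246.4) 408 [0.5341 0.3037 0.033 ]
(258.7, 252.5) 406 [0.5131 0.1976 0.033 ]
0.05 [0.3073 0.2248 0.0894]
shift units [ 0.13 -0.03 -1.08] turn units [array([0.  , 0.02, 0.04])]
-0.045 [0.4014 0.2115 0.0894]
shift units [ 3.9  -0.56 -1.08] turn units [array([0.  , 0.02, 0.04])]
```

Emit:
play_rows(rows=[0,0,0,0,0,-0.5,0,0,0,0,0,0,-0.4,0,0,0,0,0,0,0,0,0,0,0,0,0,0,0])

```text
t: 14.68
ee_pos: [0.3033, 0.2257, 0.0932]
ee_rot: [3.141, 0.06, -0.142]
wrist_force: [-0.2, -0.7, -1.9]
finger_gap: 0.0159
grip_force: 30.0
```

Emit:
play_rows(rows=[0,0,0,0,0,-0.12,0,0,0,0,0,0,0,0])

```text
t: 14.92
ee_pos: [0.3034, 0.2255, 0.0902]
ee_rot: [3.141, 0.06, -0.142]
wrist_force: [-0.4, -0.2, -1.9]
finger_gap: 0.0162
grip_force: 30.0
```

Emit:
play_rows(rows=[0,0,0,0,0,-0.08,0,0,0,0,0,0,0,0])

```text
t: 15.18
ee_pos: [0.3037, 0.2257, 0.0883]
ee_rot: [3.141, 0.059, -0.142]
wrist_force: [-0.1, -0.2, 0.0]
finger_gap: 0.0154
grip_force: 30.0
```

Emit:
play_rows(rows=[0,0,0,0.4,-0.06,-0.02,0,0,0,0,0.45,-0.06,0,0,0,0,0,0.45,-0.06,0,0,0,0,0,0.45,-0.06,0,0,0,0,0,0.45,-0.06,0,0])

```text
t: 15.8
ee_pos: [0.3594, 0.2179, 0.0877]
ee_rot: [3.141, 0.06, -0.143]
wrist_force: [-0.8, 0.5, 1.7]
finger_gap: 0.0153
grip_force: 30.0
```

```bash
python3 - <<'E'
from h import *
turner(); im=r.capture("top"); [print(*b) for b in breads("top",im) if b[2][1]>.1]
im=r.capture("scene"); [print(*b) for b in breads("scene",im) if b[2][1]>.1]
E
```

```text
t 15.8 tcp [0.3594 0.2179 0.0877] rot [ 3.141  0.06  -0.143] F [-0.8  0.5  1.7] gap 0.0153
front [0.5175 0.1952 0.0204] mid [0.473  0.2016 0.0231] rear [0.4286 0.208  0.0258]
(228.3, 219.4) 404 [0.6183 0.2912 0.033 ]
(259.3, 220.5) 404 [0.613  0.1949 0.033 ]
(224.4, 246.4) 408 [0.5341 0.3037 0.033 ]
(258.6, 252.5) 413 [0.5131 0.1979 0.033 ]
(406.0, 41.9) 816 [0.4005 0.9064 0.033 ]
(368.7, 180.1) 744 [0.5813 0.2934 0.033 ]
(333.4, 193.6) 397 [0.5154 0.195  0.033 ]
(362.5, 209.4) 397 [0.6164 0.191  0.033 ]
```

The front edge is now under D's middle and D has not moved, so I'll push on, level out and lift.

Emit:
play_rows(rows=[0,0,0,0.45,-0.06,0,0,0,0,0,0.45,-0.06,0,0,0,0,0,0.4,-0.055,0,0,0,0,0,0.35,-0.05,0,0,0,0,0,0.1,-0.02,0,0])

```text
t: 16.52
ee_pos: [0.4028, 0.2119, 0.0877]
ee_rot: [3.141, 0.06, -0.143]
wrist_force: [-0.5, 0.4, 0.7]
finger_gap: 0.0159
grip_force: 30.0
```

Emit:
play_rows(rows=[-0.05,-0.35,0,0,0,0,0,-0.05,-0.35,0,0,0,0.05,0,-0.05,-0.35,0,0,0,0.15,0,-0.05,-0.35,0,0,0,0.25,0,0,0,0,0,0,0.4,0])

```text
t: 17.15
ee_pos: [0.4014, 0.2121, 0.1096]
ee_rot: [3.141, -0.054, -0.141]
wrist_force: [0.5, -0.2, -2.1]
finger_gap: 0.0159
grip_force: 30.0
```

Emit:
play_rows(rows=[0,0,0,0,0,0.5,0,0,0,0,0,0,0.6,0,0,0,0,0,0,0.6,0,0,0,0,0,0,0.4,0,0,0,0,0,0,0.2,0])

```text
t: 17.77
ee_pos: [0.4024, 0.2119, 0.1673]
ee_rot: [3.142, -0.054, -0.143]
wrist_force: [0.3, 0.3, -2.5]
finger_gap: 0.0161
grip_force: 30.0
```

```bash
python3 - <<'E'
from h import *
turner(); im=r.capture("top"); [print(*b) for b in breads("top",im) if b[2][1]>.1]
c=r.get_calibration("wrist"); im=r.capture("wrist");cv2.imwrite("pics/w9.png",im[:,:,::-1])
np.savez("w9.npz",intrinsics=c["intrinsics"],pose=c["pose"])
E
```

```text
t 17.77 tcp [0.4024 0.2119 0.1673] rot [ 3.142 -0.054 -0.143] F [ 0.3  0.3 -2.5] gap 0.0161
front [0.5671 0.1883 0.1185] mid [0.5227 0.1947 0.116 ] rear [0.4782 0.2011 0.1136]
(228.3, 219.4) 403 [0.6183 0.2912 0.033 ]
(258.3, 230.9) 844 [0.5806 0.1983 0.033 ]
```

View pics/w9.png

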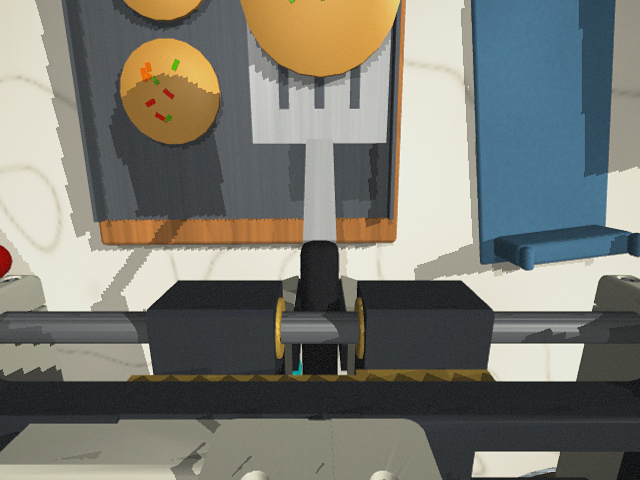

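D lies on the blade, its near rim at row 76 and inside the sides. Next I'll measure its place on the blade and the pan's corners, then plan the drop.

```bash
cat >> h.py <<'E'
def bread_on_blade(w,u,v):
    # tool-frame x of near rim pixel -> bread centre x relative to blade mid
    s=r.get_state(); Rm=R.from_euler("xyz",s["ee_rot"]).as_matrix(); o,d=ray(w,u,v)
    o=Rm.T@(o-s["ee_pos"]); d=Rm.T@d; t=(.0577-.002-.005-o[2])/d[2]; q=o+t*d
    return q[0]+.037-.1185,-q[1]
E
python3 - <<'E'
from h import *
np.set_printoptions(precision=4,suppress=True)
print("bread",bread_on_blade(np.load("w9.npz"),320,76))
c=r.get_calibration("top");f=lambda x,y,z:onz(c,195+x/3.1,190+y/3.1,z)
k=[f(*p,.102)[:2] for p in ((531,44),(752,30),(770,217),(545,236))];print(np.array(k))
w=np.load("w1.npz");print(onz(w,104,208,.102),onz(w,311,122,.102))
pc=np.mean(k,0);print("centre",pc)
th=.055;x=np.array([np.cos(th),np.sin(th)]);y=np.array([-x[1],x[0]])
for n,a,b in (("FL",.046,.052),("FR",.046,-.052),("NL",-.046,.052),("NR",-.046,-.052)):
    t=pc+a*x+b*y; p=tcp_for([*(t+.022*x),.089],th,.4); print(n,t,p)
delta([.46,-.19,.2],th,-.05); delta(tcp_for([*(pc+.068*x+.052*y),.089],th,.4))
E
```

```text
bread (np.float64(0.022501661807126316), np.float64(-0.00035989802920324105))
[[ 0.6468 -0.1342]
 [ 0.6565 -0.3488]
 [ 0.4748 -0.3591]
 [ 0.4608 -0.1426]]
[ 0.4631 -0.146   0.102 ] [ 0.471 -0.361  0.102]
centre [ 0.5597 -0.2462]
FL [ 0.6028 -0.1917] [ 0.4968 -0.1976  0.2058]
FR [ 0.6085 -0.2956] [ 0.5025 -0.3014  0.2058]
NL [ 0.5109 -0.1968] [ 0.405  -0.2026  0.2058]
NR [ 0.5167 -0.3006] [ 0.4107 -0.3065  0.2058]
shift units [  2.3  -16.08   1.32] turn units [array([0.  , 0.05, 2.47])]
shift units [  3.78 -16.38   1.56] turn units []
```

Emit:
play_rows(rows=[0,0,0,0,0,0.3,0,0,0,0,0,-0.3,0.5,0,0,0,0.15,0.1,-0.55,0.4,0,0,0,0.15,0.1,-0.8,0.1,0,0,0,0.15,0.1,-0.8,0,0])

```text
t: 18.5
ee_pos: [0.4099, 0.1498, 0.1999]
ee_rot: [3.141, -0.054, -0.106]
wrist_force: [0.6, 0.2, -2.6]
finger_gap: 0.0157
grip_force: 30.0
```

Emit:
play_rows(rows=[0,0,0.15,0.1,-0.8,0,0,0,0,0.15,0.1,-0.8,0,0,0,0,0.15,0.1,-0.8,0,0,0,0,0.15,0.1,-0.8,0,0,0,0,0.15,0.1,-0.8,0,0])

```text
t: 19.12
ee_pos: [0.4221, 0.0496, 0.1996]
ee_rot: [3.141, -0.054, -0.046]
wrist_force: [-0.2, 0.1, -2.3]
finger_gap: 0.0154
grip_force: 30.0
```

Emit:
play_rows(rows=[0,0,0.15,0.1,-0.8,0,0,0,0,0.15,0.1,-0.8,0,0,0,0,0.15,0.1,-0.8,0,0,0,0,0.15,0.1,-0.8,0,0,0,0,0.15,0.1,-0.8,0,0])

```text
t: 19.75
ee_pos: [0.4345, -0.0504, 0.1996]
ee_rot: [3.141, -0.054, 0.014]
wrist_force: [0.4, 0.2, -2.8]
finger_gap: 0.0158
grip_force: 30.0
```

Emit:
play_rows(rows=[0,0,0.15,0.15,-0.8,0,0,0,0,0.15,0.15,-0.8,0,0,0,0,0.15,0.15,-0.8,0,0,0,0,0.1,0.1,-0.8,0,0,0,0,0,0.1,-0.8,0,0])

```text
t: 20.38
ee_pos: [0.4507, -0.1503, 0.1996]
ee_rot: [3.141, -0.054, 0.058]
wrist_force: [-0.8, 0.2, -1.8]
finger_gap: 0.0157
grip_force: 30.0
```

Emit:
play_rows(rows=[0,0,0,0.1,-0.8,0,0,0,0,0,0.1,-0.8,0,0,0,0,0,0.1,-0.5,0,0,0,0,0,0,-0.2,0,0,0,0,0,0,0,0,0])

```text
t: 21.0
ee_pos: [0.4583, -0.2067, 0.1991]
ee_rot: [3.141, -0.053, 0.058]
wrist_force: [-0.1, 1.0, -2.8]
finger_gap: 0.0158
grip_force: 30.0
```

```bash
python3 - <<'E'
from h import *
np.set_printoptions(precision=4,suppress=True)
turner()
c=r.get_calibration("wrist"); im=r.capture("wrist");cv2.imwrite("pics/w10.png",im[:,:,::-1])
h=cv2.cvtColor(im,cv2.COLOR_RGB2HSV); m=cv2.inRange(h,(8,90,140),(24,200,255)); ys=np.where(m[:270,318])[0]; print("rim row",ys.max() if len(ys) else None)
if len(ys): print(bread_on_blade(c,318,ys.max()))
th=.055;x=np.array([np.cos(th),np.sin(th)]);y=np.array([-x[1],x[0]]);pc=np.array([.5597,-.2462])
delta(tcp_for([*(pc+.068*x+.052*y),.095],th,.35),th,.35)
delta(tcp_for([*(pc+.068*x+.052*y),.089],th,.4),th,.4)
E
```

```text
t 21.0 tcp [ 0.4583 -0.2067  0.1991] rot [ 3.141 -0.053  0.058] F [-0.1  1.  -2.8] gap 0.0158
front [ 0.6243 -0.1971  0.1501] mid [ 0.5795 -0.1997  0.1477] rear [ 0.5346 -0.2023  0.1453]
rim row 76
(np.float64(0.022154277855759047), np.float64(5.655470054767933e-05))
shift units [1.31 0.33 0.25] turn units [array([-0.28,  5.03, -0.04])]
shift units [1.54 0.35 0.27] turn units [array([-0.32,  5.66, -0.04])]
```

Emit:
play_rows(rows=[-0.035,0.63,0,0.13,0.06,-0.2,0,-0.035,0.63,0,0.13,0.06,-0.2,0,-0.035,0.63,0,0.13,0.06,-0.2,0,-0.035,0.63,0,0.13,0.06,-0.22,0,0,0,0,0,0,0,0])

```text
t: 21.68
ee_pos: [0.4722, -0.1994, 0.1779]
ee_rot: [-3.141, 0.149, 0.06]
wrist_force: [0.1, 0.3, -2.2]
finger_gap: 0.0157
grip_force: 30.0
```

Emit:
play_rows(rows=[-0.035,0.63,0,0.2,0.02,0.2,0,-0.035,0.63,0,0.2,0.02,0.2,0,-0.035,0.63,0,0.2,0.02,0.2,0,-0.035,0.63,0,0.2,0.02,0.2,0,-0.035,0.63,0,0.2,0.02,0.2,0])

```text
t: 22.3
ee_pos: [0.4965, -0.1981, 0.2041]
ee_rot: [-3.141, 0.401, 0.058]
wrist_force: [-0.9, 0.6, -3.0]
finger_gap: 0.0158
grip_force: 30.0
```

Emit:
play_rows(rows=[0,0,0,0,0,0,0,0,0,0,0,0,0,0])

```text
t: 22.55
ee_pos: [0.496, -0.1984, 0.2035]
ee_rot: [-3.141, 0.399, 0.058]
wrist_force: [1.0, 0.3, -1.6]
finger_gap: 0.016
grip_force: 30.0
```

```bash
python3 - <<'E'
from h import *
turner()
c=r.get_calibration("wrist"); im=r.capture("wrist");cv2.imwrite("pics/w11.png",im[:,:,::-1])
h=cv2.cvtColor(im,cv2.COLOR_RGB2HSV); m=cv2.inRange(h,(8,90,120),(24,200,255)); ys=np.where(m[:270,318])[0]; print("rim row",ys.max() if len(ys) else None)
s=r.capture("scene");cv2.imwrite("pics/s11.png",cv2.resize(s[200:400,150:400,::-1],None,fx=3,fy=3))
E
```

```text
t 22.55 tcp [ 0.496  -0.1984  0.2035] rot [-3.141  0.399  0.058] F [ 1.   0.3 -1.6] gap 0.016
front [ 0.624  -0.1909  0.0868] mid [ 0.5826 -0.1933  0.1043] rear [ 0.5412 -0.1957  0.1218]
rim row 52
```

View pics/s11.png

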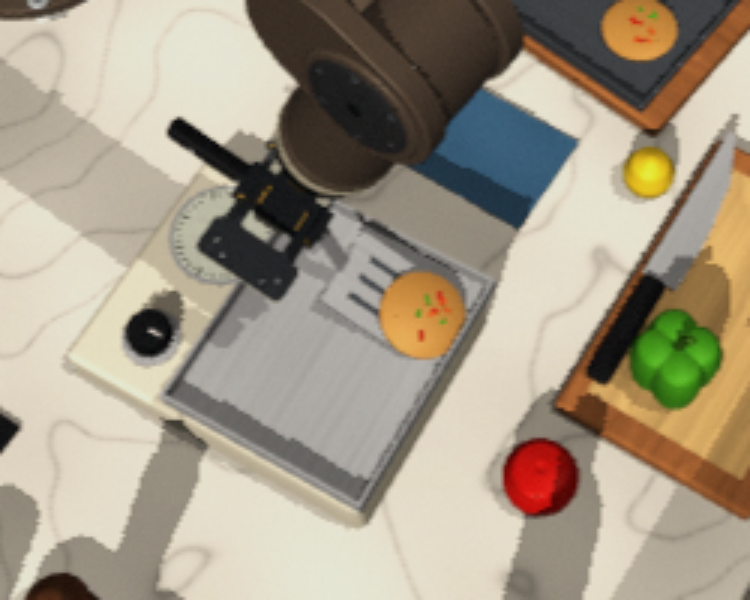

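The bread's front rests on the pan floor, at (425,315) in the crop. I'll draw the blade out from under it.

Emit:
play_rows(rows=[0,0,0,-0.3,-0.015,0.02,0,0,0,0,-0.5,-0.03,0.02,0,0,0,0,-0.5,-0.03,0.02,0,0,0,0,-0.5,-0.03,0.02,0,0,0,0,-0.5,-0.03,0.02,0])

```text
t: 23.28
ee_pos: [0.438, -0.2018, 0.2061]
ee_rot: [-3.141, 0.401, 0.058]
wrist_force: [0.4, -0.3, -2.0]
finger_gap: 0.0158
grip_force: 30.0
```

Emit:
play_rows(rows=[0,0,0,-0.6,-0.03,0.1,0,0,0,0,-0.6,-0.03,0.3,0,0,0,0,0,0,0.6,0,0,0,0,0,0,0.6,0,0,0,0,0,0,0,0])

```text
t: 23.9
ee_pos: [0.4103, -0.2033, 0.2474]
ee_rot: [3.141, 0.398, 0.058]
wrist_force: [-0.5, -0.3, -1.9]
finger_gap: 0.0156
grip_force: 30.0
```

```bash
python3 - <<'E'
from h import *
turner()
for n in ("top","scene"):
  im=r.capture(n); [print(n,*b) for b in breads(n,im,.033 if 0 else .097)]
cv2.imwrite("pics/s12.png",cv2.resize(im[200:400,150:400,::-1],None,fx=3,fy=3))
delta([.33,.31,.21],-.14,.06)
E
```

```text
t 23.9 tcp [ 0.4103 -0.2033  0.2474] rot [3.141 0.398 0.058] F [-0.5 -0.3 -1.9] gap 0.0156
front [ 0.5384 -0.1959  0.1309] mid [ 0.497  -0.1983  0.1484] rear [ 0.4556 -0.2007  0.1658]
top (322.8, 150.3) 2474 [ 0.8155 -0.007   0.097 ]
top (381.5, 215.3) 286 [ 0.6132 -0.1796  0.097 ]
top (548.6, 213.6) 393 [ 0.6085 -0.6829  0.097 ]
top (228.3, 219.4) 408 [0.6093 0.28   0.097 ]
top (259.3, 220.4) 408 [0.6045 0.1874 0.097 ]
top (550.4, 242.1) 403 [ 0.5226 -0.6835  0.097 ]
top (224.4, 246.4) 409 [0.5284 0.292  0.097 ]
top (552.0, 271.0) 411 [ 0.4358 -0.6831  0.097 ]
scene (405.5, 42.1) 844 [0.4265 0.829  0.097 ]
scene (368.7, 180.0) 758 [0.599  0.2493 0.097 ]
scene (362.6, 209.4) 405 [0.6326 0.1521 0.097 ]
scene (289.5, 305.3) 622 [ 0.6151 -0.194   0.097 ]
scene (420.0, 303.7) 221 [ 0.8914 -0.0196  0.097 ]
scene (98.9, 435.8) 856 [ 0.4243 -0.6747  0.097 ]
scene (128.4, 457.8) 912 [ 0.5107 -0.6745  0.097 ]
scene (160.4, 472.5) 426 [ 0.5888 -0.6606  0.097 ]
shift units [-3.18 20.52 -1.44] turn units [array([-0.18, -4.26, -2.45])]
```

D lies in the pan at about (0.615, -0.194). C is next.

Emit:
play_rows(rows=[-0.03,-0.71,-0.1,-0.15,0.6,0,0,-0.03,-0.71,-0.1,-0.15,1,-0.15,0,-0.03,-0.71,-0.1,-0.15,1,-0.15,0,-0.03,-0.71,-0.1,-0.15,1,-0.15,0,-0.03,-0.71,-0.1,-0.15,1,-0.15,0])

```text
t: 24.62
ee_pos: [0.3899, -0.0873, 0.2305]
ee_rot: [3.12, 0.117, 0.012]
wrist_force: [0.0, -0.1, -2.3]
finger_gap: 0.0153
grip_force: 30.0
```

Emit:
play_rows(rows=[-0.03,-0.71,-0.15,-0.15,1,-0.15,0,0,0,-0.15,-0.15,1,-0.15,0,0,0,-0.15,-0.15,1,-0.15,0,0,0,-0.15,-0.15,1,-0.15,0,0,0,-0.15,-0.15,1,-0.15,0])

```text
t: 25.25
ee_pos: [0.371, 0.0376, 0.2117]
ee_rot: [3.117, 0.062, -0.049]
wrist_force: [0.4, -0.0, -2.3]
finger_gap: 0.0157
grip_force: 30.0
```

Emit:
play_rows(rows=[0,0,-0.15,-0.15,1,0,0,0,0,-0.15,-0.15,1,0,0,0,0,-0.15,-0.15,1,0,0,0,0,-0.15,-0.15,1,0,0,0,0,-0.15,-0.15,1,0,0])

```text
t: 25.88
ee_pos: [0.3522, 0.1625, 0.2118]
ee_rot: [3.116, 0.062, -0.109]
wrist_force: [0.2, -0.8, -1.6]
finger_gap: 0.0157
grip_force: 30.0
```

Emit:
play_rows(rows=[0,0,-0.15,-0.15,1,0,0,0,0,-0.15,-0.15,1,0,0,0,0,-0.15,-0.15,1,0,0,0,0,0,-0.15,1,0,0,0,0,0,-0.15,1,0,0])

```text
t: 26.5
ee_pos: [0.3335, 0.2874, 0.2117]
ee_rot: [3.116, 0.062, -0.144]
wrist_force: [0.3, 0.1, -2.2]
finger_gap: 0.0157
grip_force: 30.0
```

Emit:
play_rows(rows=[0,0,0,-0.15,1,-0.5,0,0,0,0,-0.15,0.8,-1,0,0,0,0,0,0,-1,0,0,0,0,0,0,-1,0,0,0,0,0,0,0,0])

```text
t: 27.12
ee_pos: [0.3252, 0.3308, 0.123]
ee_rot: [3.113, 0.063, -0.144]
wrist_force: [-0.4, -0.3, -1.6]
finger_gap: 0.0158
grip_force: 30.0
```

```bash
python3 - <<'E'
from h import *
r.capture("top");turner()
im=r.capture("top"); [print(*b) for b in breads("top",im) if b[2][1]>.1]
d=np.array([np.cos(.14),-np.sin(.14)]);C=np.array([.5345,.3025])
for back in (.05,-.055): delta(tcp_for([*(C-back*d),.021],-.14,.06),-.14,.06)
E
```

```text
t 27.18 tcp [0.3258 0.3315 0.1242] rot [ 3.115  0.062 -0.144] F [ 0.3 -1.  -1. ] gap 0.0157
front [0.4835 0.307  0.0565] mid [0.4391 0.3135 0.0593] rear [0.3947 0.3199 0.0621]
(228.3, 219.4) 405 [0.6181 0.2912 0.033 ]
(259.3, 220.5) 403 [0.613  0.1949 0.033 ]
(224.4, 246.4) 408 [0.5341 0.3037 0.033 ]
shift units [ 0.02 -0.01 -1.46] turn units [array([ 0.31, -0.06,  0.03])]
shift units [ 4.18 -0.59 -1.46] turn units [array([ 0.31, -0.06,  0.03])]
```

Emit:
play_rows(rows=[0.31,-0.04,0,0,0,-0.6,0,0,0,0,0,0,-0.6,0,0,0,0,0,0,-0.2,0,0,0,0,0,0,0,0,0,0,0,0,0,0,0])

```text
t: 27.85
ee_pos: [0.3266, 0.3322, 0.0901]
ee_rot: [-3.141, 0.061, -0.143]
wrist_force: [0.0, 0.3, -2.0]
finger_gap: 0.0156
grip_force: 30.0
```

Emit:
play_rows(rows=[0,0,0,0,0,-0.06,0,0,0,0,0,0,0,0])

```text
t: 28.1
ee_pos: [0.3266, 0.3321, 0.0885]
ee_rot: [-3.141, 0.061, -0.143]
wrist_force: [-0.0, 0.7, -0.3]
finger_gap: 0.016
grip_force: 30.0
```

Emit:
play_rows(rows=[0,0,0,0.35,-0.05,-0.03,0,0,0,0,0.42,-0.06,0,0,0,0,0,0.42,-0.06,0,0,0,0,0,0.42,-0.06,0,0,0,0,0,0.42,-0.06,0,0])

```text
t: 28.72
ee_pos: [0.3781, 0.3244, 0.0875]
ee_rot: [-3.141, 0.061, -0.143]
wrist_force: [-0.5, 1.1, 2.2]
finger_gap: 0.0158
grip_force: 30.0
```

Emit:
play_rows(rows=[0,0,0,0.42,-0.06,0,0,0,0,0,0.42,-0.06,0,0,0,0,0,0.42,-0.06,0,0,0,0,0,0.42,-0.06,0,0,0,0,0,0.3,-0.04,0,0])

```text
t: 29.35
ee_pos: [0.4275, 0.3174, 0.0875]
ee_rot: [-3.141, 0.061, -0.143]
wrist_force: [-1.6, 0.5, 1.3]
finger_gap: 0.0153
grip_force: 30.0
```

```bash
python3 - <<'E'
from h import *
f=turner()
im=r.capture("top"); [print(*b) for b in breads("top",im) if b[2][1]>.1]
im=r.capture("scene"); [print(*b) for b in breads("scene",im) if b[2][1]>.1]
c=r.get_calibration("wrist"); im=r.capture("wrist");cv2.imwrite("pics/w13.png",im[:,:,::-1])
h=cv2.cvtColor(im,cv2.COLOR_RGB2HSV); m=cv2.inRange(h,(8,90,120),(24,200,255)); ys=np.where(m[:135,318])[0]; print("rim row",ys.max() if len(ys) else None)
if len(ys): print(bread_on_blade(c,318,ys.max()))
E
```

```text
t 29.35 tcp [0.4275 0.3174 0.0875] rot [-3.141  0.061 -0.143] F [-1.6  0.5  1.3] gap 0.0153
front [0.5855 0.2946 0.0199] mid [0.5411 0.3011 0.0226] rear [0.4966 0.3075 0.0254]
(226.5, 231.1) 841 [0.5817 0.2969 0.033 ]
(259.3, 220.5) 403 [0.613  0.1949 0.033 ]
(414.0, 39.4) 415 [0.4195 0.9336 0.033 ]
(369.9, 180.6) 761 [0.5854 0.2937 0.033 ]
(362.6, 209.4) 395 [0.6166 0.191  0.033 ]
rim row 115
(np.float64(0.00529783952261384), np.float64(0.0005251146040852078))
```

C is on the blade, 5 mm ahead of its middle. The front edge reaches under A's bevel, so I'll back off a little, level out, lift and carry.

Emit:
play_rows(rows=[0,0,0,-0.15,0.02,0,0,0,0,0,-0.25,0.035,0,0,0,0,0,-0.15,0.02,0,0,-0.05,-0.35,0,0,0,0,0,-0.05,-0.35,0,0,0,0.05,0])

```text
t: 30.12
ee_pos: [0.4123, 0.319, 0.0884]
ee_rot: [3.141, 0.004, -0.143]
wrist_force: [-0.2, 0.3, -2.5]
finger_gap: 0.0159
grip_force: 30.0
```

Emit:
play_rows(rows=[-0.05,-0.35,0,0,0,0.15,0,-0.05,-0.35,0,0,0,0.25,0,0,0,0,0,0,0.4,0,0,0,0,0,0,0.6,0,0,0,0,0,0,0.7,0])

```text
t: 30.75
ee_pos: [0.4132, 0.3194, 0.1424]
ee_rot: [-3.141, -0.052, -0.143]
wrist_force: [-0.2, 0.2, -2.6]
finger_gap: 0.016
grip_force: 30.0
```

Emit:
play_rows(rows=[0,0,0,0,0,0.7,0,0,0,0,0,0,0.7,0,0,0,0,0,0,0.7,0,0,0,0,0,0,0.4,0,0,0,0,0,0,0.1,0])

```text
t: 31.38
ee_pos: [0.4133, 0.3195, 0.2071]
ee_rot: [-3.14, -0.053, -0.143]
wrist_force: [-0.8, -0.2, -2.7]
finger_gap: 0.0158
grip_force: 30.0
```

```bash
cat >> h.py <<'E'
def wristbread():
    c=r.get_calibration("wrist"); im=r.capture("wrist"); h=cv2.cvtColor(im,cv2.COLOR_RGB2HSV); m=cv2.inRange(h,(8,90,120),(24,200,255)); ys=np.where(m[:135,318])[0]
    print("on blade",[round(float(q),4) for q in bread_on_blade(c,318,ys.max())] if len(ys) else None, "x-span",[np.where(m[k])[0][[0,-1]].tolist() for k in (5,40) if m[k].any()])
    return im
E
python3 - <<'E'
from h import *
f=turner(); wristbread()
im=r.capture("top"); [print(*b) for b in breads("top",im) if b[2][1]>.1]
th=.055;x=np.array([np.cos(th),np.sin(th)]);y=np.array([-x[1],x[0]]);pc=np.array([.5597,-.2462])
fr=pc+.058*x-.052*y;print(fr)
delta(tcp_for([*fr,.15],th,-.05),th,-.05);print(tcp_for([*fr,.15],th,-.05))
E
```

```text
t 31.38 tcp [0.4133 0.3195 0.2071] rot [-3.14  -0.053 -0.143] F [-0.8 -0.2 -2.7] gap 0.0158
front [0.5779 0.2958 0.1581] mid [0.5334 0.3023 0.1557] rear [0.489  0.3087 0.1533]
on blade [0.0043, 0.0006] x-span [[237, 467], [86, 390]]
(221.4, 231.8) 915 [0.5798 0.313  0.033 ]
(259.3, 220.5) 405 [0.6131 0.1949 0.033 ]
[ 0.62047086 -0.29493298]
shift units [  1.67 -24.93  -0.27] turn units [array([-0.  ,  0.02,  2.48])]
[ 0.45454267 -0.30406824  0.1994563 ]
```

Emit:
play_rows(rows=[0,0,0,0,-0.3,0,0,0,0,0.1,0.07,-0.6,0,0,0,0,0.12,0.07,-0.8,0,0,0,0,0.12,0.07,-1,0,0,0,0,0.12,0.07,-1,0,0])

```text
t: 32.1
ee_pos: [0.4198, 0.2248, 0.2059]
ee_rot: [3.141, -0.052, -0.106]
wrist_force: [-0.6, 0.1, -2.6]
finger_gap: 0.0157
grip_force: 30.0
```

Emit:
play_rows(rows=[0,0,0.12,0.07,-1,0,0,0,0,0.12,0.07,-1,0,0,0,0,0.12,0.07,-1,0,0,0,0,0.12,0.07,-1,0,0,0,0,0.12,0.07,-1,0,0])

```text
t: 32.72
ee_pos: [0.4282, 0.0999, 0.206]
ee_rot: [3.141, -0.052, -0.058]
wrist_force: [0.2, -0.3, -2.9]
finger_gap: 0.0159
grip_force: 30.0
```

Emit:
play_rows(rows=[0,0,0.12,0.07,-1,0,0,0,0,0.12,0.07,-1,0,0,0,0,0.12,0.07,-1,0,0,0,0,0.12,0.07,-1,0,0,0,0,0.12,0.07,-1,0,0])

```text
t: 33.35
ee_pos: [0.4366, -0.0249, 0.206]
ee_rot: [-3.141, -0.051, -0.01]
wrist_force: [0.9, -0.4, -2.4]
finger_gap: 0.0159
grip_force: 30.0
```

Emit:
play_rows(rows=[0,0,0.12,0.07,-1,0,0,0,0,0.12,0.07,-1,0,0,0,0,0.12,0.07,-1,0,0,0,0,0.12,0.07,-1,0,0,0,0,0.12,0.07,-1,0,0])

```text
t: 33.98
ee_pos: [0.4451, -0.1497, 0.206]
ee_rot: [-3.141, -0.051, 0.038]
wrist_force: [1.3, 1.0, -2.1]
finger_gap: 0.0156
grip_force: 30.0
```

Emit:
play_rows(rows=[0,0,0.12,0.07,-1,0,0,0,0,0.1,0.07,-1,0,0,0,0,0,0.07,-1,0,0,0,0,0,0.07,-1,0,0,0,0,0,0,-1,0,0])

```text
t: 34.6
ee_pos: [0.452, -0.2745, 0.2059]
ee_rot: [-3.141, -0.051, 0.055]
wrist_force: [0.9, -0.7, -2.7]
finger_gap: 0.0156
grip_force: 30.0
```

Emit:
play_rows(rows=[0,0,0,0,-0.8,-0.1,0,0,0,0,0,-0.4,-0.15,0,0,0,0,0,0,0,0,0,0,0,0,0,0,0])

```text
t: 35.1
ee_pos: [0.4531, -0.3022, 0.1998]
ee_rot: [-3.14, -0.052, 0.056]
wrist_force: [-0.2, -0.3, -1.7]
finger_gap: 0.0157
grip_force: 30.0
```

```bash
python3 - <<'E'
from h import *
f=turner(); wristbread()
th=.055;x=np.array([np.cos(th),np.sin(th)]);y=np.array([-x[1],x[0]]);pc=np.array([.5597,-.2462])
fr=pc+.058*x-.052*y
delta(tcp_for([*fr,.097],th,.15),th,.15)
delta(tcp_for([*fr,.089],th,.4),th,.4)
im=r.capture("top"); [print(*b) for b in breads("top",im,.033) if b[2][1]>.1]
E
```

```text
t 35.1 tcp [ 0.4531 -0.3022  0.1998] rot [-3.14  -0.052  0.056] F [-0.2 -0.3 -1.7] gap 0.0157
front [ 0.6191 -0.2927  0.1507] mid [ 0.5742 -0.2953  0.1484] rear [ 0.5293 -0.2978  0.146 ]
on blade [0.0034, 0.0005] x-span [[98, 389], [114, 392]]
shift units [ 0.58 -0.05 -0.86] turn units [array([-0.15,  2.52, -0.02])]
shift units [1.57 0.01 0.23] turn units [array([-0.33,  5.64, -0.02])]
(228.2, 219.3) 405 [0.6185 0.2914 0.033 ]
(259.3, 220.5) 406 [0.6131 0.1949 0.033 ]
```

Emit:
play_rows(rows=[-0.035,0.63,0,0.14,0,-0.21,0,-0.035,0.63,0,0.14,0,-0.21,0,-0.035,0.63,0,0.15,0,-0.22,0,-0.035,0.63,0,0.15,0,-0.22,0,0,0,0,0,0,0,0])

```text
t: 35.83
ee_pos: [0.4688, -0.3018, 0.1779]
ee_rot: [-3.14, 0.15, 0.058]
wrist_force: [-0.6, -0.6, -2.4]
finger_gap: 0.0158
grip_force: 30.0
```

Emit:
play_rows(rows=[-0.035,0.63,0,0.2,0,0.2,0,-0.035,0.63,0,0.2,0,0.22,0,-0.035,0.63,0,0.2,0.02,0.22,0,-0.035,0.63,0,0.2,0.02,0.22,0,-0.035,0.63,0,0.2,0.02,0.22,0])

```text
t: 36.45
ee_pos: [0.4927, -0.3016, 0.2062]
ee_rot: [-3.141, 0.402, 0.055]
wrist_force: [-0.2, 0.3, -2.0]
finger_gap: 0.0158
grip_force: 30.0
```

Emit:
play_rows(rows=[0,0,0,0,0,0,0,0,0,0,0,0,0,0,0,0,0,0,0,0,0])

```text
t: 36.83
ee_pos: [0.492, -0.3019, 0.2058]
ee_rot: [-3.141, 0.401, 0.055]
wrist_force: [0.4, 0.3, -1.9]
finger_gap: 0.0157
grip_force: 30.0
```

```bash
python3 - <<'E'
from h import *
turner();wristbread()
im=r.capture("scene"); [print(*b) for b in breads("scene",im,.1) if 250<b[0][0]<330]
E
```

```text
t 36.83 tcp [ 0.492  -0.3019  0.2058] rot [-3.141  0.401  0.055] F [ 0.4  0.3 -1.9] gap 0.0157
front [ 0.6198 -0.2949  0.0888] mid [ 0.5784 -0.2972  0.1064] rear [ 0.5371 -0.2994  0.1239]
on blade [0.0417, 0.0005] x-span [[52, 368]]
(289.5, 305.4) 616 [ 0.6161 -0.1953  0.1   ]
(268.9, 338.4) 710 [ 0.6201 -0.2931  0.1   ]
```

C has slid off to its place, so I'll withdraw and go for B. With C gone, I can approach A and B over clear sheet.

Emit:
play_rows(rows=[0,0,0,-0.3,-0.015,0.02,0,0,0,0,-0.5,-0.03,0.02,0,0,0,0,-0.5,-0.03,0.02,0,0,0,0,-0.5,-0.03,0.02,0,0,0,0,-0.5,-0.03,0.02,0])

```text
t: 37.55
ee_pos: [0.4342, -0.305, 0.2082]
ee_rot: [-3.141, 0.402, 0.055]
wrist_force: [0.3, -0.4, -1.7]
finger_gap: 0.0154
grip_force: 30.0
```

Emit:
play_rows(rows=[0,0,0,-0.6,-0.03,0.1,0,0,0,0,-0.6,-0.03,0.3,0,0,0,0,0,0,0.6,0,0,0,0,0,0,0.6,0,0,0,0,0,0,0,0])

```text
t: 38.17
ee_pos: [0.4065, -0.3067, 0.2495]
ee_rot: [3.14, 0.399, 0.055]
wrist_force: [-0.2, 0.2, -2.8]
finger_gap: 0.0158
grip_force: 30.0
```

```bash
python3 - <<'E'
from h import *
np.set_printoptions(precision=4,suppress=True)
turner()
im=r.capture("top"); [print("top",*b) for b in breads("top",im,.033) if b[2][1]>.1]
im=r.capture("scene"); [print("scene",*b) for b in breads("scene",im,.033) if b[2][1]>.1]
[print("pan",*b) for b in breads("scene",im,.097) if 250<b[0][0]<330]
d=np.array([np.cos(.14),-np.sin(.14)]);B=np.array([.615,.193])
p=tcp_for([*(B-.055*d),.04],-.14,.06); print(p);delta([*p[:2],.21],-.14,.06)
E
```

```text
t 38.17 tcp [ 0.4065 -0.3067  0.2495] rot [3.14  0.399 0.055] F [-0.2  0.2 -2.8] gap 0.0158
front [ 0.5345 -0.2997  0.1328] mid [ 0.4931 -0.302   0.1503] rear [ 0.4517 -0.3043  0.1678]
top (228.1, 219.4) 416 [0.6184 0.292  0.033 ]
top (259.1, 220.4) 415 [0.6132 0.1954 0.033 ]
scene (405.5, 42.0) 840 [0.3995 0.9048 0.033 ]
scene (380.0, 187.1) 374 [0.6224 0.2883 0.033 ]
scene (362.6, 209.4) 404 [0.6166 0.1912 0.033 ]
pan (289.5, 305.4) 615 [ 0.6154 -0.1944  0.097 ]
pan (268.4, 338.9) 698 [ 0.6192 -0.294   0.097 ]
[0.4024 0.223  0.1074]
shift units [-0.13 21.17 -1.52] turn units [array([-0.18, -4.27, -2.42])]
```

```bash
cat >> h.py <<'E'
def shape(name,cen,z):
    # back-project the bread's outline onto plane z: half-axes of fitted ellipse (flat bread: 37,37 mm)
    c=r.get_calibration(name); im=r.capture(name); h=cv2.cvtColor(im,cv2.COLOR_RGB2HSV)
    m=cv2.morphologyEx(cv2.inRange(h,(5,70,60),(26,255,255)),cv2.MORPH_CLOSE,np.ones((5,5)))
    for k in cv2.findContours(m,cv2.RETR_EXTERNAL,cv2.CHAIN_APPROX_NONE)[0]:
        if cv2.pointPolygonTest(k,cen,False)>0:
            q=np.array([onz(c,*p[0],z)[:2]*1000 for p in k]).astype(np.float32); e=cv2.fitEllipse(q); print(name,"centre",np.round(e[0],1),"half axes",np.round(np.array(e[1])/2,1),"ang",round(e[2]))
E
python3 - <<'E'
from h import *
for n,cc,z in (("scene",(289,305),.093),("scene",(268,339),.093),("scene",(362,209),.029),("scene",(380,187),.029),("top",(381,215),.093),("top",(259,220),.029)): shape(n,cc,z)
im=cv2.imread("pics/top0.png")
t=r.capture("top"); [print(*b) for b in breads("top",t,.093) if 370<b[0][0]<440]
E
```

```text
scene centre [ 613.9 -192.2] half axes [36.5 37.1] ang 172
scene centre [ 617.5 -292.3] half axes [36.6 36.8] ang 119
scene centre [618.2 242.6] half axes [38.1 95.7] ang 177
scene centre [618.3 242.7] half axes [38.1 95.8] ang 177
top centre [ 612.6 -189.6] half axes [36.  36.8] ang 84
top centre [612.9 197. ] half axes [37.5 37.9] ang 57
(418.0, 213.6) 448 [ 0.6167 -0.2901  0.093 ]
(384.9, 215.7) 442 [ 0.6122 -0.1902  0.093 ]
```

Both breads lie flat in the pan, with fitted half axes of about 36.7 mm. Now B.

Emit:
play_rows(rows=[0,-0.71,-0.1,0,0.6,0,0,0,-0.71,-0.1,0,1,-0.15,0,0,-0.71,-0.1,0,1,-0.15,0,0,-0.71,-0.1,0,1,-0.15,0,0,-0.71,-0.1,0,1,-0.15,0])

```text
t: 39.25
ee_pos: [0.405, -0.1907, 0.2329]
ee_rot: [3.132, 0.117, 0.012]
wrist_force: [0.6, 0.2, -2.4]
finger_gap: 0.0157
grip_force: 30.0
```

Emit:
play_rows(rows=[0,-0.71,-0.15,0,1,-0.15,0,0,0,-0.15,0,1,-0.15,0,0,0,-0.15,0,1,-0.15,0,0,0,-0.15,0,1,-0.15,0,0,0,-0.15,0,1,-0.15,0])

```text
t: 39.88
ee_pos: [0.405, -0.0658, 0.2142]
ee_rot: [3.132, 0.062, -0.048]
wrist_force: [0.4, -0.3, -2.9]
finger_gap: 0.0157
grip_force: 30.0
```

Emit:
play_rows(rows=[0,0,-0.15,0,1,0,0,0,0,-0.15,0,1,0,0,0,0,-0.15,0,1,0,0,0,0,-0.15,0,1,0,0,0,0,-0.15,0,1,0,0])

```text
t: 40.5
ee_pos: [0.405, 0.0592, 0.2143]
ee_rot: [3.131, 0.062, -0.108]
wrist_force: [0.4, 0.6, -3.1]
finger_gap: 0.0159
grip_force: 30.0
```

Emit:
play_rows(rows=[0,0,-0.15,0,1,0,0,0,0,-0.15,0,1,0,0,0,0,-0.15,0,1,0,0,0,0,0,0,1,0,0,0,0,0,0,1,0,0])

```text
t: 41.12
ee_pos: [0.4051, 0.1842, 0.2142]
ee_rot: [3.131, 0.062, -0.144]
wrist_force: [0.6, -0.4, -2.2]
finger_gap: 0.0155
grip_force: 30.0
```

Emit:
play_rows(rows=[0,0,0,-0.1,1,0,0,0,0,0,0,0.6,-1,0,0,0,0,0,0,-1,0,0,0,0,0,0,-1,0,0,0,0,0,0,0,0])

```text
t: 41.75
ee_pos: [0.4016, 0.2227, 0.138]
ee_rot: [3.129, 0.065, -0.144]
wrist_force: [0.3, -0.4, -1.6]
finger_gap: 0.0157
grip_force: 30.0
```

```bash
python3 - <<'E'
from h import *
r.capture("top");turner()
im=r.capture("top"); [print(*b) for b in breads("top",im) if b[2][1]>.1]
im=r.capture("scene"); [print(*b) for b in breads("scene",im) if b[2][1]>.1]
d=np.array([np.cos(.14),-np.sin(.14)]);B=np.array([.615,.193])
for back in (.05,-.045): delta(tcp_for([*(B-back*d),.021],-.14,.06),-.14,.06)
E
```

```text
t 41.8 tcp [0.4023 0.2232 0.1391] rot [ 3.13   0.063 -0.143] F [ 0.   0.1 -0.9] gap 0.016
front [0.5601 0.1998 0.0712] mid [0.5157 0.2062 0.074 ] rear [0.4712 0.2126 0.0769]
(228.3, 219.3) 401 [0.6187 0.2913 0.033 ]
(259.3, 220.5) 403 [0.613  0.1949 0.033 ]
(408.3, 41.3) 702 [0.4063 0.9133 0.033 ]
(379.9, 187.1) 366 [0.6223 0.2882 0.033 ]
(362.5, 209.4) 396 [0.6165 0.191  0.033 ]
shift units [ 0.16 -0.06 -2.07] turn units [array([ 0.11, -0.03,  0.04])]
shift units [ 3.93 -0.59 -2.07] turn units [array([ 0.11, -0.03,  0.04])]
```

Emit:
play_rows(rows=[0.11,-0.03,0,0,0,-0.7,0,0,0,0,0,0,-0.7,0,0,0,0,0,0,-0.5,0,0,0,0,0,0,-0.12,0,0,0,0,0,0,0,0])

```text
t: 42.52
ee_pos: [0.4031, 0.2238, 0.0892]
ee_rot: [3.141, 0.06, -0.143]
wrist_force: [-0.2, -0.2, -0.7]
finger_gap: 0.0157
grip_force: 30.0
```

Emit:
play_rows(rows=[0,0,0,0,0,-0.03,0,0,0,0,0,0,0,0])

```text
t: 42.78
ee_pos: [0.403, 0.2238, 0.0884]
ee_rot: [3.141, 0.06, -0.143]
wrist_force: [0.1, 0.7, -0.8]
finger_gap: 0.0157
grip_force: 30.0
```

Emit:
play_rows(rows=[0,0,0,0.35,-0.05,-0.05,0,0,0,0,0.42,-0.06,0,0,0,0,0,0.42,-0.06,0,0,0,0,0,0.42,-0.06,0,0,0,0,0,0.42,-0.06,0,0])

```text
t: 43.4
ee_pos: [0.4543, 0.2162, 0.0867]
ee_rot: [3.141, 0.06, -0.143]
wrist_force: [-0.7, 0.8, 1.3]
finger_gap: 0.0162
grip_force: 30.0
```

Emit:
play_rows(rows=[0,0,0,0.4,-0.055,0,0,0,0,0,0.3,-0.04,0,0,0,0,0,0.3,-0.04,0,0])

```text
t: 43.78
ee_pos: [0.4788, 0.2129, 0.0867]
ee_rot: [3.141, 0.061, -0.143]
wrist_force: [-1.1, -1.0, 1.4]
finger_gap: 0.0155
grip_force: 30.0
```

```bash
python3 - <<'E'
from h import *
turner();wristbread()
im=r.capture("top"); [print(*b) for b in breads("top",im) if b[2][1]>.1]
im=r.capture("scene"); [print(*b) for b in breads("scene",im) if b[2][1]>.1]
E
```

```text
t 43.77 tcp [0.4788 0.2129 0.0867] rot [ 3.141  0.061 -0.143] F [-1.1 -1.   1.4] gap 0.0155
front [0.6369 0.1901 0.0192] mid [0.5924 0.1965 0.0219] rear [0.548  0.2029 0.0247]
on blade [0.0359, 0.0006] x-span [[23, 378], [36, 330]]
(259.9, 213.5) 465 [0.6349 0.1929 0.033 ]
(226.7, 217.1) 288 [0.6256 0.2963 0.033 ]
(411.5, 38.8) 528 [0.41   0.9317 0.033 ]
(379.9, 187.1) 365 [0.6224 0.2882 0.033 ]
(369.2, 213.6) 522 [0.6403 0.1883 0.033 ]
```

Emit:
play_rows(rows=[0,0,0,0.3,-0.04,0,0,0,0,0,0.3,-0.04,0,0,0,0,0,0.2,-0.03,0,0])

```text
t: 44.3
ee_pos: [0.499, 0.2101, 0.0867]
ee_rot: [3.141, 0.06, -0.143]
wrist_force: [-1.1, -0.0, 0.7]
finger_gap: 0.0162
grip_force: 30.0
```

```bash
python3 - <<'E'
from h import *
turner();wristbread()
im=r.capture("top"); [print(*b) for b in breads("top",im) if b[2][1]>.1]
im=r.capture("scene"); [print(*b) for b in breads("scene",im) if b[2][1]>.1]
E
```

```text
t 44.3 tcp [0.499  0.2101 0.0867] rot [ 3.141  0.06  -0.143] F [-1.1 -0.   0.7] gap 0.0162
front [0.6571 0.1872 0.0192] mid [0.6126 0.1936 0.022 ] rear [0.5681 0.2    0.0247]
on blade [0.0173, 0.0006] x-span [[39, 398], [33, 388]]
(260.7, 212.9) 482 [0.6367 0.1901 0.033 ]
(412.1, 37.8) 477 [0.4097 0.9377 0.033 ]
(380.0, 187.1) 366 [0.6225 0.2882 0.033 ]
(369.0, 214.5) 540 [0.6412 0.1854 0.033 ]
```

B is 17 mm ahead of the blade's middle and stopped by the far wall. I'll back off slightly, level out and lift.

Emit:
play_rows(rows=[0,0,0,-0.1,0.015,0,0,0,0,0,-0.15,0.02,0,0,-0.05,-0.35,0,-0.05,0,0,0,-0.05,-0.35,0,0,0,0.05,0,-0.05,-0.35,0,0,0,0.15,0])

```text
t: 45.08
ee_pos: [0.4903, 0.211, 0.0916]
ee_rot: [3.14, -0.025, -0.143]
wrist_force: [-0.2, 0.6, -2.5]
finger_gap: 0.0158
grip_force: 30.0
```

Emit:
play_rows(rows=[-0.05,-0.35,0,0,0,0.25,0,0,0,0,0,0,0.4,0,0,0,0,0,0,0.6,0,0,0,0,0,0,0.7,0,0,0,0,0,0,0.7,0])

```text
t: 45.7
ee_pos: [0.4914, 0.211, 0.1596]
ee_rot: [3.141, -0.053, -0.143]
wrist_force: [-0.2, 0.8, -2.8]
finger_gap: 0.0158
grip_force: 30.0
```

Emit:
play_rows(rows=[0,0,0,0,0,0.7,0,0,0,0,0,0,0.7,0,0,0,0,0,0,0.4,0,0,0,0,0,0,0.1,0])

```text
t: 46.2
ee_pos: [0.4913, 0.2111, 0.2064]
ee_rot: [-3.141, -0.054, -0.143]
wrist_force: [-0.6, 0.7, -2.4]
finger_gap: 0.0155
grip_force: 30.0
```

```bash
python3 - <<'E'
from h import *
turner();wristbread()
im=r.capture("top"); [print(*b) for b in breads("top",im) if b[2][1]>.1]
th=.055;x=np.array([np.cos(th),np.sin(th)]);y=np.array([-x[1],x[0]]);pc=np.array([.5597,-.2462])
fr=pc-.042*x+.052*y; p=tcp_for([*fr,.15],th,-.05);print(fr,p);delta(p,th,-.05)
E
```

```text
t 46.2 tcp [0.4913 0.2111 0.2064] rot [-3.141 -0.054 -0.143] F [-0.6  0.7 -2.4] gap 0.0155
front [0.656  0.1873 0.1575] mid [0.6115 0.1937 0.1551] rear [0.567  0.2002 0.1527]
on blade [0.0167, 0.0006] x-span [[113, 407], [247, 406]]
(255.0, 208.5) 552 [0.6509 0.208  0.033 ]
(228.7, 217.0) 311 [0.6257 0.29   0.033 ]
[ 0.51490495 -0.19658747] [ 0.34897677 -0.20572273  0.1994563 ]
shift units [ -5.68 -16.67  -0.24] turn units [array([0.01, 0.03, 2.48])]
```

Emit:
play_rows(rows=[0,0,0,0,-0.3,0,0,0,0,0.12,-0.15,-0.6,0,0,0,0,0.14,-0.3,-0.8,0,0,0,0,0.14,-0.33,-0.9,0,0,0,0,0.14,-0.33,-0.9,0,0])

```text
t: 46.92
ee_pos: [0.4623, 0.1215, 0.2051]
ee_rot: [3.14, -0.052, -0.1]
wrist_force: [0.1, -0.1, -2.4]
finger_gap: 0.0155
grip_force: 30.0
```

Emit:
play_rows(rows=[0,0,0.14,-0.33,-0.9,0,0,0,0,0.14,-0.33,-0.9,0,0,0,0,0.14,-0.33,-0.9,0,0,0,0,0.14,-0.33,-0.9,0,0,0,0,0.14,-0.33,-0.9,0,0])

```text
t: 47.55
ee_pos: [0.4208, 0.0093, 0.2052]
ee_rot: [3.14, -0.052, -0.044]
wrist_force: [0.7, -0.2, -1.6]
finger_gap: 0.016
grip_force: 30.0
```

Emit:
play_rows(rows=[0,0,0.14,-0.33,-0.9,0,0,0,0,0.14,-0.33,-0.9,0,0,0,0,0.14,-0.33,-0.9,0,0,0,0,0.14,-0.33,-0.9,0,0,0,0,0.14,-0.33,-0.9,0,0])

```text
t: 48.18
ee_pos: [0.3793, -0.1029, 0.2053]
ee_rot: [3.141, -0.052, 0.012]
wrist_force: [0.0, 0.1, -2.2]
finger_gap: 0.0156
grip_force: 30.0
```

Emit:
play_rows(rows=[0,0,0.14,-0.33,-0.9,0,0,0,0,0.14,-0.33,-0.9,0,0,0,0,0.12,-0.33,-0.9,-0.05,0,0,0,0.12,-0.25,-0.9,-0.1,0,0,0,0,-0.1,-0.5,-0.1,0])

```text
t: 48.8
ee_pos: [0.3455, -0.2055, 0.199]
ee_rot: [3.141, -0.052, 0.052]
wrist_force: [-0.0, 0.4, -2.2]
finger_gap: 0.0156
grip_force: 30.0
```

Emit:
play_rows(rows=[0,0,0,0,-0.1,0,0,0,0,0,0,0,0,0])

```text
t: 49.05
ee_pos: [0.3468, -0.2063, 0.1992]
ee_rot: [3.141, -0.052, 0.054]
wrist_force: [0.6, 0.4, -1.8]
finger_gap: 0.0159
grip_force: 30.0
```

```bash
python3 - <<'E'
from h import *
f=turner(); wristbread()
th=.055;x=np.array([np.cos(th),np.sin(th)]);y=np.array([-x[1],x[0]]);pc=np.array([.5597,-.2462])
fr=pc-.042*x+.052*y
delta(tcp_for([*fr,.099],th,.15),th,.15)
delta(tcp_for([*fr,.0895],th,.4),th,.4)
im=r.capture("top"); [print(*b) for b in breads("top",im,.033) if b[2][1]>.1]
E
```

```text
t 49.05 tcp [ 0.3468 -0.2063  0.1992] rot [ 3.141 -0.052  0.054] F [ 0.6  0.4 -1.8] gap 0.0159
front [ 0.5129 -0.1975  0.1501] mid [ 0.468  -0.1999  0.1478] rear [ 0.4231 -0.2023  0.1454]
on blade [0.0153, 0.0002] x-span [[240, 400], [248, 391]]
shift units [ 0.6   0.04 -0.75] turn units [array([-0.13,  2.53,  0.01])]
shift units [1.6  0.1  0.28] turn units [array([-0.3 ,  5.65,  0.01])]
(228.2, 219.3) 403 [0.6187 0.2915 0.033 ]
```

Emit:
play_rows(rows=[-0.035,0.63,0,0.15,0,-0.15,0,-0.035,0.63,0,0.15,0.02,-0.15,0,-0.035,0.63,0,0.15,0.02,-0.16,0,-0.035,0.63,0,0.15,0.02,-0.16,0,0,0,0,0,0,0,0])

```text
t: 49.78
ee_pos: [0.3632, -0.2042, 0.1834]
ee_rot: [3.141, 0.149, 0.056]
wrist_force: [-0.4, 0.7, -3.2]
finger_gap: 0.0159
grip_force: 30.0
```

Emit:
play_rows(rows=[-0.035,0.63,0,0.2,0,0.18,0,-0.035,0.63,0,0.2,0,0.18,0,-0.035,0.63,0,0.2,0.02,0.18,0,-0.035,0.63,0,0.2,0.02,0.18,0,-0.035,0.63,0,0.2,0.02,0.18,0])

```text
t: 50.4
ee_pos: [0.3871, -0.2033, 0.2067]
ee_rot: [3.14, 0.402, 0.054]
wrist_force: [0.3, 0.2, -2.3]
finger_gap: 0.0157
grip_force: 30.0
```

Emit:
play_rows(rows=[0,0,0,0,0,0,0,0,0,0,0,0,0,0,0,0,0,0,0,0,0])

```text
t: 50.78
ee_pos: [0.3866, -0.2036, 0.2064]
ee_rot: [3.14, 0.401, 0.053]
wrist_force: [0.7, 0.4, -2.3]
finger_gap: 0.016
grip_force: 30.0
```

```bash
python3 - <<'E'
from h import *
turner();wristbread()
im=r.capture("scene"); [print(*b) for b in breads("scene",im,.1) if 220<b[0][0]<330]
E
```

```text
t 50.77 tcp [ 0.3866 -0.2036  0.2064] rot [3.14  0.401 0.053] F [ 0.7  0.4 -2.3] gap 0.016
front [ 0.5144 -0.1968  0.0895] mid [ 0.473 -0.199  0.107] rear [ 0.4317 -0.2012  0.1246]
on blade [0.0459, 0.0006] x-span [[273, 366]]
(270.4, 292.6) 1274 [ 0.5561 -0.1914  0.1   ]
(268.4, 338.9) 699 [ 0.62   -0.2948  0.1   ]
```

Emit:
play_rows(rows=[0,0,0,-0.3,-0.015,0.03,0,0,0,0,-0.45,-0.02,0.03,0,0,0,0,-0.45,-0.02,0.03,0,0,0,0,-0.25,-0.01,0.05,0,0,0,0,-0.05,0,0.15,0])

```text
t: 51.5
ee_pos: [0.3492, -0.2051, 0.2138]
ee_rot: [3.14, 0.402, 0.054]
wrist_force: [-0.0, 0.9, -1.1]
finger_gap: 0.0158
grip_force: 30.0
```

Emit:
play_rows(rows=[0,0,0,0,0,0.3,0,0,0,0,0,0,0.5,0,0,0,0,0,0,0.6,0,0,0,0,0,0,0.3,0,0,0,0,0,0,0,0])

```text
t: 52.12
ee_pos: [0.35, -0.2052, 0.2565]
ee_rot: [3.14, 0.4, 0.054]
wrist_force: [0.2, -0.0, -1.5]
finger_gap: 0.0159
grip_force: 30.0
```

```bash
python3 - <<'E'
from h import *
np.set_printoptions(precision=4,suppress=True)
turner(); r.capture("scene")
for n in ("scene","top"):
  im=r.capture(n); [print(n,*b) for b in breads(n,im,.093) if b[2][1]<.02 and b[2][1]>-.45]
  [print(n,*b) for b in breads(n,im,.033) if b[2][1]>.1]
shape("scene",(255,284),.093)
d=np.array([np.cos(.14),-np.sin(.14)]);A=np.array([.6195,.290])
p=tcp_for([*(A-.055*d),.04],-.14,.06); print(p);delta([*p[:2],.21],-.14,.06)
E
```

```text
t 52.12 tcp [ 0.35   -0.2052  0.2565] rot [3.14  0.4   0.054] F [ 0.2 -0.  -1.5] gap 0.0159
front [ 0.478  -0.1984  0.1397] mid [ 0.4366 -0.2006  0.1572] rear [ 0.3952 -0.2029  0.1748]
scene (270.6, 293.2) 1238 [ 0.5551 -0.1902  0.093 ]
scene (420.0, 303.7) 219 [ 0.8911 -0.0178  0.093 ]
scene (268.4, 338.9) 700 [ 0.6181 -0.2931  0.093 ]
scene (405.5, 42.0) 840 [0.3995 0.9048 0.033 ]
scene (380.0, 187.1) 374 [0.6224 0.2883 0.033 ]
top (322.5, 150.2) 2406 [ 0.8169 -0.006   0.093 ]
top (418.4, 212.4) 378 [ 0.6204 -0.2913  0.093 ]
top (382.2, 232.0) 718 [ 0.563  -0.1805  0.093 ]
top (228.2, 219.3) 407 [0.6185 0.2914 0.033 ]
scene centre [ 554.7 -189.4] half axes [37.3 83.9] ang 103
[0.4069 0.32   0.1074]
shift units [ 2.3  21.   -1.83] turn units [array([-0.17, -4.28, -2.4 ])]
```

```bash
python3 - <<'E'
from h import *
np.set_printoptions(precision=4,suppress=True)
for n in ("scene","top"):
  c=r.get_calibration(n);im=r.capture(n);h=cv2.cvtColor(im,cv2.COLOR_RGB2HSV); m=cv2.inRange(h,(8,70,100),(26,255,255))
  m=cv2.morphologyEx(m,cv2.MORPH_CLOSE,np.ones((3,3))); d=cv2.distanceTransform(m,cv2.DIST_L2,5)
  k,l,st,ce=cv2.connectedComponentsWithStats((d>6).astype(np.uint8))
  for i in range(1,k):
    p=onz(c,*ce[i],.093)
    if -.4<p[1]<-.1 and .45<p[0]<.7: print(n,ce[i],st[i,4],p,d[l==i].max())
  x0,y0=(370,190) if n=="top" else (235,260); cv2.imwrite(f"pics/{n}20.png",cv2.resize(im[y0:y0+100,x0:x0+80,::-1],None,fx=5,fy=5,interpolation=cv2.INTER_CUBIC))
E
```

```text
scene [256.6711 288.7733] 225 [ 0.5178 -0.1986  0.093 ] 13.181398
scene [284.3021 297.3617] 235 [ 0.5911 -0.1816  0.093 ] 13.590698
scene [268.3841 338.6667] 276 [ 0.6178 -0.2927  0.093 ] 14.581398
top [418.303  212.2424] 99 [ 0.6208 -0.2912  0.093 ] 10.393799
top [381.2993 223.7737] 137 [ 0.5879 -0.1785  0.093 ] 11.984499
top [382.9524 247.0476] 21 [ 0.5176 -0.1814  0.093 ] 7.1969
```

D was knocked to (0.591, -0.181), which is the disturbance mentioned in the task, but it is still flat in the pan. B is at (0.518, -0.199), about 75 mm from it. A is last.

Emit:
play_rows(rows=[0,-0.71,-0.1,0.1,0.6,0,0,0,-0.71,-0.1,0.1,1,-0.2,0,0,-0.71,-0.1,0.1,1,-0.2,0,0,-0.71,-0.1,0.1,1,-0.2,0,-0.17,-0.71,-0.1,0.1,1,-0.2,0])

```text
t: 53.05
ee_pos: [0.362, -0.0895, 0.2357]
ee_rot: [3.117, 0.117, 0.008]
wrist_force: [-0.6, 0.2, -1.6]
finger_gap: 0.0159
grip_force: 30.0
```

Emit:
play_rows(rows=[0,-0.71,-0.15,0.11,1,-0.2,0,0,0,-0.15,0.11,1,-0.2,0,0,0,-0.15,0.11,1,-0.2,0,0,0,-0.15,0.11,1,-0.2,0,0,0,-0.15,0.11,1,-0.2,0])

```text
t: 53.68
ee_pos: [0.3757, 0.0356, 0.2107]
ee_rot: [3.117, 0.062, -0.052]
wrist_force: [0.3, 0.4, -1.3]
finger_gap: 0.0157
grip_force: 30.0
```

Emit:
play_rows(rows=[0,0,-0.15,0.11,1,0,0,0,0,-0.15,0.11,1,0,0,0,0,-0.15,0.11,1,0,0,0,0,-0.15,0.11,1,0,0,0,0,-0.15,0.11,1,0,0])

```text
t: 54.3
ee_pos: [0.3895, 0.1605, 0.2107]
ee_rot: [3.116, 0.062, -0.111]
wrist_force: [0.6, -0.5, -1.7]
finger_gap: 0.0152
grip_force: 30.0
```

Emit:
play_rows(rows=[0,0,-0.15,0.11,1,0,0,0,0,-0.15,0.11,1,0,0,0,0,-0.12,0.11,1,0,0,0,0,0,0.11,1,0,0,0,0,0,0.11,1,0,0])

```text
t: 54.92
ee_pos: [0.4033, 0.2854, 0.2106]
ee_rot: [3.116, 0.062, -0.145]
wrist_force: [-0.4, -0.6, -2.0]
finger_gap: 0.0158
grip_force: 30.0
```

Emit:
play_rows(rows=[0,0,0,0.1,1,0,0,0,0,0,0,0.4,-1,0,0,0,0,0,0,-1,0,0,0,0,0,0,-1,0,0,0,0,0,0,0,0])

```text
t: 55.55
ee_pos: [0.4048, 0.3188, 0.1343]
ee_rot: [3.113, 0.064, -0.145]
wrist_force: [0.3, -0.5, -1.2]
finger_gap: 0.0155
grip_force: 30.0
```

```bash
python3 - <<'E'
from h import *
r.capture("top");turner()
im=r.capture("top"); [print(*b) for b in breads("top",im) if b[2][1]>.1]
im=r.capture("scene"); [print(*b) for b in breads("scene",im) if b[2][1]>.1]
d=np.array([np.cos(.14),-np.sin(.14)]);B=np.array([.6195,.290])
for back in (.05,-.04): delta(tcp_for([*(B-back*d),.021],-.14,.06),-.14,.06)
E
```

```text
t 55.6 tcp [0.4055 0.3195 0.1355] rot [ 3.115  0.063 -0.145] F [-0.1 -0.1 -1.5] gap 0.0158
front [0.5632 0.295  0.0677] mid [0.5187 0.3014 0.0705] rear [0.4743 0.3079 0.0734]
(228.2, 219.3) 403 [0.6187 0.2915 0.033 ]
(410.2, 42.7) 562 [0.4156 0.9103 0.033 ]
(379.9, 187.1) 364 [0.6224 0.2881 0.033 ]
shift units [ 0.22 -0.04 -1.94] turn units [array([ 0.3 , -0.05,  0.04])]
shift units [ 3.78 -0.54 -1.94] turn units [array([ 0.3 , -0.05,  0.04])]
```

Emit:
play_rows(rows=[0.3,-0.04,0.04,0,0,-0.7,0,0,0,0,0,0,-0.7,0,0,0,0,0,0,-0.4,0,0,0,0,0,0,-0.1,0,0,0,0,0,0,0,0])

```text
t: 56.32
ee_pos: [0.4062, 0.3203, 0.089]
ee_rot: [3.142, 0.061, -0.14]
wrist_force: [0.8, -1.1, -1.7]
finger_gap: 0.0157
grip_force: 30.0
```

Emit:
play_rows(rows=[0,0,0,0,0,-0.02,0,0,0,0,0,0,0,0])

```text
t: 56.58
ee_pos: [0.4061, 0.3201, 0.0884]
ee_rot: [3.142, 0.061, -0.14]
wrist_force: [0.3, -0.3, -1.9]
finger_gap: 0.0159
grip_force: 30.0
```

Emit:
play_rows(rows=[0,0,0,0.3,-0.045,-0.07,0,0,0,0,0.42,-0.06,0,0,0,0,0,0.42,-0.06,0,0,0,0,0,0.42,-0.06,0,0,0,0,0,0.42,-0.06,0,0])

```text
t: 57.2
ee_pos: [0.4563, 0.3127, 0.0863]
ee_rot: [3.141, 0.061, -0.14]
wrist_force: [-0.5, -0.5, 1.8]
finger_gap: 0.0156
grip_force: 30.0
```

Emit:
play_rows(rows=[0,0,0,0.4,-0.055,0,0,0,0,0,0.3,-0.04,0,0,0,0,0,0.3,-0.04,0,0,0,0,0,0.3,-0.04,0,0,0,0,0,0.3,-0.04,0,0])

```text
t: 57.82
ee_pos: [0.4958, 0.3074, 0.0863]
ee_rot: [3.141, 0.062, -0.14]
wrist_force: [-0.4, 0.6, 2.2]
finger_gap: 0.0159
grip_force: 30.0
```

```bash
python3 - <<'E'
from h import *
turner();wristbread()
im=r.capture("top"); [print(*b) for b in breads("top",im) if b[2][1]>.1]
im=r.capture("scene"); [print(*b) for b in breads("scene",im) if b[2][1]>.1]
E
```

```text
t 57.83 tcp [0.4958 0.3074 0.0863] rot [ 3.141  0.062 -0.14 ] F [-0.4  0.6  2.2] gap 0.0159
front [0.6539 0.2852 0.0186] mid [0.6094 0.2914 0.0214] rear [0.565  0.2977 0.0242]
on blade [0.0332, 0.0007] x-span [[240, 379], [276, 344]]
(228.6, 211.9) 399 [0.6418 0.2903 0.033 ]
(389.2, 192.8) 521 [0.6557 0.2839 0.033 ]
```

Emit:
play_rows(rows=[0,0,0,0.3,-0.04,0,0,0,0,0,0.3,-0.04,0,0,0,0,0,0.2,-0.03,0,0,0,0,0,0,0,0,0])

```text
t: 58.48
ee_pos: [0.5162, 0.3044, 0.0862]
ee_rot: [3.141, 0.061, -0.141]
wrist_force: [1.0, -0.1, 0.6]
finger_gap: 0.016
grip_force: 30.0
```

```bash
python3 - <<'E'
from h import *
turner();wristbread()
E
```

```text
t 58.48 tcp [0.5162 0.3044 0.0862] rot [ 3.141  0.061 -0.141] F [ 1.  -0.1  0.6] gap 0.016
front [0.6743 0.282  0.0186] mid [0.6298 0.2883 0.0214] rear [0.5853 0.2946 0.0241]
on blade [0.0138, 0.0005] x-span [[222, 381], [229, 378]]
```

A is on the blade, 14 mm ahead of its middle.

Emit:
play_rows(rows=[0,0,0,-0.1,0.015,0,0,0,0,0,-0.15,0.02,0,0,-0.05,-0.35,0,-0.05,0,0,0,-0.05,-0.35,0,0,0,0.05,0,-0.05,-0.35,0,0,0,0.15,0])

```text
t: 59.15
ee_pos: [0.5073, 0.3055, 0.0911]
ee_rot: [3.14, -0.024, -0.139]
wrist_force: [0.0, 0.3, -2.7]
finger_gap: 0.0155
grip_force: 30.0
```

Emit:
play_rows(rows=[-0.05,-0.35,0,0,0,0.25,0,0,0,0,0,0,0.4,0,0,0,0,0,0,0.6,0,0,0,0,0,0,0.7,0,0,0,0,0,0,0.7,0])

```text
t: 59.78
ee_pos: [0.5083, 0.3055, 0.1591]
ee_rot: [3.141, -0.052, -0.14]
wrist_force: [0.9, 0.8, -2.2]
finger_gap: 0.0157
grip_force: 30.0
```

Emit:
play_rows(rows=[0,0,0,0,0,0.7,0,0,0,0,0,0,0.7,0,0,0,0,0,0,0.4,0,0,0,0,0,0,0.1,0])

```text
t: 60.28
ee_pos: [0.5082, 0.3057, 0.2058]
ee_rot: [3.142, -0.052, -0.14]
wrist_force: [0.2, 0.5, -2.9]
finger_gap: 0.0157
grip_force: 30.0
```

```bash
python3 - <<'E'
from h import *
turner();wristbread()
th=.055;x=np.array([np.cos(th),np.sin(th)]);y=np.array([-x[1],x[0]]);pc=np.array([.5597,-.2462])
fr=pc-.042*x-.054*y; p=tcp_for([*fr,.15],th,-.05);print(fr,p);delta(p,th,-.05)
E
```

```text
t 60.27 tcp [0.5082 0.3057 0.2058] rot [ 3.142 -0.052 -0.14 ] F [ 0.2  0.5 -2.9] gap 0.0157
front [0.6729 0.2825 0.1567] mid [0.6284 0.2888 0.1544] rear [0.5839 0.295  0.152 ]
on blade [0.013, 0.0006] x-span [[223, 523], [229, 378]]
[ 0.52073201 -0.30242718] [ 0.35480383 -0.31156244  0.1994563 ]
shift units [ -6.13 -24.69  -0.24] turn units [array([0.01, 0.03, 2.44])]
```

Emit:
play_rows(rows=[0,0,0,0,-0.3,0,0,0,0,0.1,-0.15,-0.6,0,0,0,0,0.11,-0.2,-0.8,0,0,0,0,0.11,-0.26,-1,0,0,0,0,0.11,-0.26,-1,0,0])

```text
t: 60.95
ee_pos: [0.4855, 0.2106, 0.2048]
ee_rot: [3.14, -0.051, -0.106]
wrist_force: [0.0, -1.0, -2.1]
finger_gap: 0.0156
grip_force: 30.0
```

Emit:
play_rows(rows=[0,0,0.11,-0.26,-1,0,0,0,0,0.11,-0.26,-1,0,0,0,0,0.11,-0.26,-1,0,0,0,0,0.11,-0.26,-1,0,0,0,0,0.11,-0.26,-1,0,0])

```text
t: 61.58
ee_pos: [0.4526, 0.0858, 0.2049]
ee_rot: [3.14, -0.051, -0.062]
wrist_force: [0.2, -0.4, -2.7]
finger_gap: 0.0157
grip_force: 30.0
```

Emit:
play_rows(rows=[0,0,0.11,-0.26,-1,0,0,0,0,0.11,-0.26,-1,0,0,0,0,0.11,-0.26,-1,0,0,0,0,0.11,-0.26,-1,0,0,0,0,0.11,-0.26,-1,0,0])

```text
t: 62.2
ee_pos: [0.4197, -0.0388, 0.2049]
ee_rot: [3.141, -0.052, -0.018]
wrist_force: [-0.2, -0.2, -2.5]
finger_gap: 0.0159
grip_force: 30.0
```

Emit:
play_rows(rows=[0,0,0.11,-0.26,-1,0,0,0,0,0.11,-0.26,-1,0,0,0,0,0.11,-0.26,-1,0,0,0,0,0.11,-0.26,-1,0,0,0,0,0.11,-0.26,-1,0,0])

```text
t: 62.82
ee_pos: [0.3869, -0.1634, 0.2049]
ee_rot: [3.141, -0.052, 0.026]
wrist_force: [0.6, -0.6, -2.3]
finger_gap: 0.0155
grip_force: 30.0
```

Emit:
play_rows(rows=[0,0,0.11,-0.26,-1,0,0,0,0,0.11,-0.26,-1,0,0,0,0,0.1,-0.26,-1,-0.05,0,0,0,0,-0.26,-1,-0.1,0,0,0,0,-0.1,-1,-0.1,0])

```text
t: 63.45
ee_pos: [0.3581, -0.288, 0.1987]
ee_rot: [3.141, -0.051, 0.051]
wrist_force: [0.2, -0.5, -3.0]
finger_gap: 0.0156
grip_force: 30.0
```

Emit:
play_rows(rows=[0,0,0,0,-0.7,0,0,0,0,0,0,-0.3,0,0,0,0,0,0,0,0,0,0,0,0,0,0,0,0])

```text
t: 63.95
ee_pos: [0.36, -0.3111, 0.1987]
ee_rot: [3.141, -0.052, 0.053]
wrist_force: [-0.1, -0.1, -2.6]
finger_gap: 0.0161
grip_force: 30.0
```

```bash
python3 - <<'E'
from h import *
f=turner(); wristbread()
th=.055;x=np.array([np.cos(th),np.sin(th)]);y=np.array([-x[1],x[0]]);pc=np.array([.5597,-.2462])
fr=pc-.042*x-.054*y
delta(tcp_for([*fr,.102],th,.15),th,.15)
delta(tcp_for([*fr,.0895],th,.4),th,.4)
im=r.capture("top"); [print(*b) for b in breads("top",im,.033) if b[2][1]>.1]
E
```

```text
t 63.95 tcp [ 0.36   -0.3111  0.1987] rot [ 3.141 -0.052  0.053] F [-0.1 -0.1 -2.6] gap 0.0161
front [ 0.526  -0.3024  0.1495] mid [ 0.4811 -0.3048  0.1472] rear [ 0.4363 -0.3071  0.1449]
on blade [0.0113, 0.0005] x-span [[91, 385], [104, 380]]
shift units [ 0.31  0.01 -0.61] turn units [array([-0.13,  2.52,  0.02])]
shift units [1.31 0.07 0.3 ] turn units [array([-0.3 ,  5.64,  0.02])]
```

Emit:
play_rows(rows=[-0.035,0.63,0,0.07,0,-0.15,0,-0.035,0.63,0,0.08,0,-0.15,0,-0.035,0.63,0,0.08,0,-0.15,0,-0.035,0.63,0,0.08,0.01,-0.16,0,0,0,0,0,0,0,0])

```text
t: 64.68
ee_pos: [0.3689, -0.3108, 0.183]
ee_rot: [3.141, 0.15, 0.055]
wrist_force: [-0.5, -0.5, -3.2]
finger_gap: 0.0159
grip_force: 30.0
```

Emit:
play_rows(rows=[-0.035,0.63,0,0.2,0,0.18,0,-0.035,0.63,0,0.2,0,0.18,0,-0.035,0.63,0,0.2,0.02,0.18,0,-0.035,0.63,0,0.2,0.02,0.18,0,-0.035,0.63,0,0.2,0.02,0.18,0])

```text
t: 65.3
ee_pos: [0.3929, -0.3101, 0.2064]
ee_rot: [3.139, 0.402, 0.052]
wrist_force: [0.4, -0.3, -3.2]
finger_gap: 0.0161
grip_force: 30.0
```

Emit:
play_rows(rows=[0,0,0,0,0,0,0,0,0,0,0,0,0,0,0,0,0,0,0,0,0])

```text
t: 65.68
ee_pos: [0.3922, -0.3104, 0.2062]
ee_rot: [3.139, 0.402, 0.051]
wrist_force: [-0.5, 0.3, -2.6]
finger_gap: 0.0159
grip_force: 30.0
```

```bash
python3 - <<'E'
from h import *
turner();wristbread()
E
```

```text
t 65.67 tcp [ 0.3922 -0.3104  0.2062] rot [3.139 0.402 0.051] F [-0.5  0.3 -2.6] gap 0.0159
front [ 0.52   -0.304   0.0891] mid [ 0.4786 -0.3061  0.1067] rear [ 0.4373 -0.3082  0.1243]
on blade [0.0475, 0.0005] x-span [[52, 347]]
```

Emit:
play_rows(rows=[0,0,0,-0.3,-0.015,0.03,0,0,0,0,-0.45,-0.02,0.03,0,0,0,0,-0.45,-0.02,0.03,0,0,0,0,-0.25,-0.01,0.05,0,0,0,0,-0.05,0,0.15,0])

```text
t: 66.35
ee_pos: [0.3549, -0.3118, 0.2135]
ee_rot: [3.139, 0.403, 0.051]
wrist_force: [0.1, 0.7, -0.6]
finger_gap: 0.016
grip_force: 30.0
```

Emit:
play_rows(rows=[0,0,0,0,0,0.3,0,0,0,0,0,0,0.5,0,0,0,0,0,0,0.6,0,0,0,0,0,0,0.3,0,0,0,0,0,0,0,0])

```text
t: 66.97
ee_pos: [0.3557, -0.312, 0.2564]
ee_rot: [3.139, 0.401, 0.052]
wrist_force: [-0.1, 0.4, -1.9]
finger_gap: 0.0158
grip_force: 30.0
```

```bash
python3 - <<'E'
from h import *
np.set_printoptions(precision=4,suppress=True)
turner();r.capture("top")
for n in ("scene","top"):
  c=r.get_calibration(n);im=r.capture(n);h=cv2.cvtColor(im,cv2.COLOR_RGB2HSV); m=cv2.inRange(h,(8,70,100),(26,255,255))
  m=cv2.morphologyEx(m,cv2.MORPH_CLOSE,np.ones((3,3))); d=cv2.distanceTransform(m,cv2.DIST_L2,5)
  k,l,st,ce=cv2.connectedComponentsWithStats((d>6).astype(np.uint8))
  for i in range(1,k):
    p=onz(c,*ce[i],.093)
    if -.4<p[1]<-.1 and .45<p[0]<.7: print(n,ce[i],st[i,4],p,d[l==i].max())
delta([.4437,.018,.2],-.046,0)
E
```

```text
t 66.97 tcp [ 0.3557 -0.312   0.2564] rot [3.139 0.401 0.052] F [-0.1  0.4 -1.9] gap 0.0158
front [ 0.4835 -0.3056  0.1394] mid [ 0.4422 -0.3077  0.1569] rear [ 0.4008 -0.3098  0.1745]
scene [256.6816 288.8789] 223 [ 0.518  -0.1989  0.093 ] 13.181398
scene [284.2778 297.453 ] 234 [ 0.5912 -0.1818  0.093 ] 13.590698
scene [235.4567 321.0591] 254 [ 0.5229 -0.2979  0.093 ] 13.999998
scene [268.4674 338.7572] 276 [ 0.6181 -0.2927  0.093 ] 14.581398
top [417.9424 213.8489] 139 [ 0.6159 -0.2899  0.093 ] 12.384499
top [381.2647 223.8088] 136 [ 0.5878 -0.1784  0.093 ] 11.984499
top [420.782  245.2707] 133 [ 0.5208 -0.295   0.093 ] 11.984499
top [387.7273 247.9231] 143 [ 0.5147 -0.1957  0.093 ] 12.190699
shift units [ 3.54 13.19 -2.22] turn units [array([ 0.04, -5.04, -1.21])]
```

All four breads are in the pan. I'll take the turner back to its rest.

Emit:
play_rows(rows=[0,-0.63,-0.1,0.27,0.6,0,0,0,-0.63,-0.1,0.27,1,0,0,0,-0.63,-0.1,0.27,1,0,0,0,-0.63,-0.1,0.27,1,0,0,0,-0.63,-0.1,0.27,1,0,0])

```text
t: 67.75
ee_pos: [0.389, -0.1959, 0.2554]
ee_rot: [3.131, 0.15, 0.009]
wrist_force: [0.2, -0.0, -1.0]
finger_gap: 0.0162
grip_force: 30.0
```

Emit:
play_rows(rows=[0,-0.63,-0.1,0.27,1,-0.2,0,0,-0.63,-0.1,0.27,1,-0.2,0,0,-0.63,-0.1,0.27,1,-0.2,0,0,0,-0.1,0.27,1,-0.2,0,0,0,-0.1,0.27,1,-0.2,0])

```text
t: 68.38
ee_pos: [0.4225, -0.0711, 0.2303]
ee_rot: [3.131, 0.0, -0.031]
wrist_force: [1.0, -0.4, -2.6]
finger_gap: 0.0155
grip_force: 30.0
```

Emit:
play_rows(rows=[0,0,-0.1,0.27,1,-0.2,0,0,0,-0.1,0.27,1,-0.2,0,0,0,0,0.27,1,-0.4,0,0,0,0,0,0.6,-0.4,0,0,0,0,0,0,0,0])

```text
t: 69.0
ee_pos: [0.4421, 0.0187, 0.1998]
ee_rot: [3.131, 0.002, -0.045]
wrist_force: [-0.1, -0.2, -1.6]
finger_gap: 0.0159
grip_force: 30.0
```

```bash
python3 - <<'E'
from h import *
r.capture("top");turner()
delta([.4437,.018,.0637],-.046,0)
c=r.get_calibration("wrist"); im=r.capture("wrist"); cv2.imwrite("pics/w30.png",im[:,:,::-1])
# blade near edge in tool frame: bright->dark along column 265
g=cv2.cvtColor(im,cv2.COLOR_RGB2GRAY).astype(int); print(g[125:160,265].tolist())
E
```

```text
t 69.05 tcp [0.4425 0.0177 0.2003] rot [ 3.131e+00  1.000e-03 -4.600e-02] F [ 0.4  0.7 -1.1] gap 0.0158
front [0.6057 0.0096 0.1424] mid [0.5608 0.0116 0.1424] rear [0.5158 0.0137 0.1425]
shift units [ 0.05  0.01 -5.46] turn units [array([ 0.13, -0.02,  0.  ])]
[193, 193, 193, 195, 195, 195, 198, 194, 196, 195, 193, 193, 195, 195, 193, 197, 187, 133, 117, 119, 121, 124, 122, 124, 120, 119, 119, 121, 119, 118, 121, 118, 118, 119, 117]
```

Emit:
play_rows(rows=[0.13,0,0,0.05,0.01,-1,0,0,0,0,0,0,-1,0,0,0,0,0,0,-1,0,0,0,0,0,0,-1,0,0,0,0,0,0,-0.7,0])

```text
t: 69.72
ee_pos: [0.4444, 0.017, 0.0827]
ee_rot: [3.141, 0.0, -0.048]
wrist_force: [0.2, -0.1, -2.4]
finger_gap: 0.0158
grip_force: 30.0
```

Emit:
play_rows(rows=[0,0,0,0,0,-0.4,0,0,0,0,0,0,-0.2,0,0,0,0,0,0,-0.08,0,0,0,0,0,0,0,0,0,0,0,0,0,0,0])

```text
t: 70.35
ee_pos: [0.4447, 0.0185, 0.0666]
ee_rot: [-3.141, -0.001, -0.047]
wrist_force: [0.1, 0.0, -2.7]
finger_gap: 0.0153
grip_force: 30.0
```

Emit:
play_rows(rows=[0,0,0,-0.03,0,-0.1,0,0,0,0,0,0,0,0])

```text
t: 70.6
ee_pos: [0.4441, 0.0185, 0.0639]
ee_rot: [-3.141, -0.001, -0.047]
wrist_force: [1.9, -0.2, 2.5]
finger_gap: 0.0158
grip_force: 30.0
```

Emit:
play_rows(rows=[0,0,0,0,0,-0.04,0,0,0,0,0,0,0,0])

```text
t: 70.85
ee_pos: [0.4442, 0.0185, 0.0636]
ee_rot: [-3.141, -0.001, -0.047]
wrist_force: [-2.9, 0.5, 16.5]
finger_gap: 0.0157
grip_force: 30.0
```

It is resting on the plate. I'll open, lift away and park clear.

Emit:
play_rows(rows=[0,0,0,0,0,0.06,0,0,0,0,0,0,0,0.5,0,0,0,0,0,0,0.5,0,0,0,0,0,0,0.5,0,0,0,0,0,0.2,0.5])

```text
t: 71.47
ee_pos: [0.4434, 0.0184, 0.0691]
ee_rot: [-3.141, 0.001, -0.047]
wrist_force: [-0.1, -0.8, 0.1]
finger_gap: 0.0454
grip_force: 0.0
```

Emit:
play_rows(rows=[0,0,0,0,0,0.6,0.5,0,0,0,0,0,1,0.5,0,0,0,0,0,1,0.5,0,0,0,0,0,1,0.5,0,0,0,0,0,1,0.5])

```text
t: 72.1
ee_pos: [0.4435, 0.0184, 0.1854]
ee_rot: [-3.141, -0.0, -0.047]
wrist_force: [0.2, -0.2, -0.2]
finger_gap: 0.0459
grip_force: 0.0
```

Emit:
play_rows(rows=[0,0,0,-0.5,0,1,0.5,0,0,0,-0.5,0,1,0.5,0,0,0,-0.5,0,0,0.5,0,0,0,0,0,0,0.5,0,0,0,0,0,0,0.5])

```text
t: 72.72
ee_pos: [0.4061, 0.0184, 0.2337]
ee_rot: [-3.141, 0.001, -0.047]
wrist_force: [0.5, -0.4, -0.2]
finger_gap: 0.0457
grip_force: 0.0
```

```bash
python3 - <<'E'
from h import *
r.capture("top");s=r.get_state();print(s["t"],s["ee_pos"],s["wrist_force"])
c=r.get_calibration("wrist");w=r.capture("wrist");t=r.capture("scene")
np.savez("w40.npz",intrinsics=c["intrinsics"],pose=c["pose"])
a=cv2.resize(t[170:400,150:400],None,fx=1.6,fy=1.6,interpolation=cv2.INTER_CUBIC)
b=cv2.resize(w[:300],None,fx=.6,fy=.6)  # composite for one look
out=np.zeros((max(a.shape[0],b.shape[0]),a.shape[1]+b.shape[1],3),np.uint8); out[:a.shape[0],:a.shape[1]]=a; out[:b.shape[0],a.shape[1]:]=b
cv2.imwrite("pics/final.png",out[:,:,::-1]); print(out.shape,a.shape)
cc=r.get_calibration("top"); im=r.capture("top"); h=cv2.cvtColor(im,cv2.COLOR_RGB2HSV)
for n,i in (("before",cv2.imread("pics/top0.png")[:,:,::-1]),("now",im)):
    g=cv2.cvtColor(i,cv2.COLOR_RGB2HSV)[222-5:257,300:336]; m=(g[...,1]<60)&(g[...,2]>120); ys,xs=np.where(m[:,8:28]); print(n,xs.mean()+308,ys.mean()+217,len(xs))
E
```

```text
72.775 [0.40621373 0.01836836 0.23363636] [-0.03984678  0.0039426  -0.46727553]
(368, 784, 3) (368, 400, 3)
before 316.92962962962963 235.38333333333333 540
now 317.33061889250814 235.26221498371336 614
```

View pics/final.png

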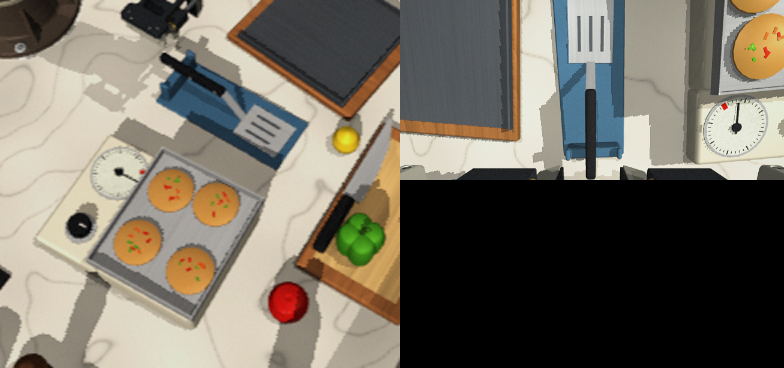

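The final picture shows all four breads flat in the pan, the sheet empty and the turner on its rest. The needle is where I set it, and the dial has turned counterclockwise with the load. I'm handing the job in.

```bash
python3 -c "
from station import r
print(r.job_done())"
```

```text
the job is handed in; nothing more can be done
None
```

The job is handed in at about 73 s of the 210 s: the scale was zeroed with its pan empty, all four crispbreads lie flat in the pan, and the turner is back on its rest; one bread was knocked about 2 cm while in the pan but stayed there.

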